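# Load a battery tester and key in the test

## Task

Pull the battery tester's tray fully out to the left and lay every battery pack from the bench flat in its nests, terminal end towards the contact head at the back, beginning with nest 1 (next to the knob) and leaving no empty nest between packs; then slide the tray fully home to the right. Only then, on the telephone-style number pad, press 7, then 5, then the number of packs loaded, and last press the big round start key and hold it for two seconds: each key fully down, one at a time, no other key. Leave the packs seated, the tray home and the other things on the bench in their places.

Things in the scene. Friction and masses are not known exactly. Their poses are not given: they have to be found in the camera images.
- tester: Battery pack tester, a fixed machine. Origin on the table under its base; x points away from the robot, y to its left (turned up to 0.1 rad). The tray slides on a base 12 mm high. Beyond the tray stands the contact head, a white block 75 mm high, near face at x = 132 mm. At the near right is the 30 mm high key console with a 3 x 3 number pad and, right of it, a big round start key
- tray (a joint): aluminium tray with four white nests in a row, sliding sideways along the tester's y: 0 = fully out to the left, 0.16 = fully home to the right at its stop, nests level with the contact head. It needs 2.5 N to slide and stays where it is left; it starts 0 to 60 mm from home. Stiff stops at both ends
- tray_knob (a point): centre of the top of the tray's black upright knob, at the tray's left end: a cylinder 26 mm across, standing 50 mm above the tray plate (plate and nest floors are at one height); axes parallel to the tester's. Push or pull the tray by it
- nest1 (a point): floor centre of nest 1, the nest next to the knob; moves with the tray. Nests 2, 3, 4 follow to the right, 64 mm apart along -y. Each is a pocket 108 mm (x) by 44 mm (y), 10 mm deep, floor 28 mm above the table, ribs between them 20 mm wide. Axes parallel to the tester's: x towards the contact head, y left
- pack1: battery pack, a dark grey square bar 100 x 38 x 38 mm, 0.17 to 0.34 kg, lying on a long side (may be absent; all packs are alike, any long side may be down). Origin at its centre, x axis along its length towards the terminal end, whose last 12 mm are a smaller black block 26 x 26 mm with two brass strips
- pack2: battery pack like pack 1 (may be absent)
- pack3: battery pack like pack 1 (may be absent)
- pack4: battery pack like pack 1 (may be absent)
- key1 (a joint): number key 1, left in the far row as the robot sees it, at x -69, y -150 mm in the tester's frame: 0 = up, 0.005 = fully down, pressed beyond 0.0033. Every number key: plain grey, 24 mm square, 36 mm apart, pressed straight down by a spring force of 1.5 N rising to 5 N; its top stands 40 mm above the table, 10 mm above the console
- key2 (a joint): number key 2, middle of the far row as the robot sees it, at x -69, y -186 mm in the tester's frame: 0 = up, 0.005 = fully down, pressed beyond 0.0033. Like key 1
- key3 (a joint): number key 3, right in the far row as the robot sees it, at x -69, y -222 mm in the tester's frame: 0 = up, 0.005 = fully down, pressed beyond 0.0033. Like key 1
- key4 (a joint): number key 4, left in the middle row as the robot sees it, at x -105, y -150 mm in the tester's frame: 0 = up, 0.005 = fully down, pressed beyond 0.0033. Like key 1
- key5 (a joint): number key 5, centre key as the robot sees it, at x -105, y -186 mm in the tester's frame: 0 = up, 0.005 = fully down, pressed beyond 0.0033. Like key 1
- key6 (a joint): number key 6, right in the middle row as the robot sees it, at x -105, y -222 mm in the tester's frame: 0 = up, 0.005 = fully down, pressed beyond 0.0033. Like key 1
- key7 (a joint): number key 7, left in the near row as the robot sees it, at x -141, y -150 mm in the tester's frame: 0 = up, 0.005 = fully down, pressed beyond 0.0033. Like key 1
- key8 (a joint): number key 8, middle of the near row as the robot sees it, at x -141, y -186 mm in the tester's frame: 0 = up, 0.005 = fully down, pressed beyond 0.0033. Like key 1
- key9 (a joint): number key 9, right in the near row as the robot sees it, at x -141, y -222 mm in the tester's frame: 0 = up, 0.005 = fully down, pressed beyond 0.0033. Like key 1
- start (a joint): start key, round, plain grey, 40 mm across, right of the number pad, at x -105, y -272 mm in the tester's frame, top 40 mm above the table: 0 = up, 0.005 = fully down (6 N), pressed beyond 0.0033
- multimeter: black hand-held multimeter lying flat, 150 x 75 x 36 mm; not part of the job, leave it in its place
- tape_roll: roll of black tape lying flat, 70 mm across, 18 mm high; not part of the job, leave it in its place
- screwdriver: screwdriver, 150 mm long; not part of the job, leave it in its place
- beaker: glass beaker, 70 mm across, 110 mm tall; not part of the job, leave it in its place
- parts_bin: open blue plastic bin, 120 x 160 x 60 mm; not part of the job, leave it in its place
- marker_pen: white marker pen lying down, 146 mm long, 16 mm thick; not part of the job, leave it in its place
Things that resemble listed ones, but are neither listed nor needed, are in the scene too. Leave any brown look-alike of the pack2 alone. Leave any blue look-alike of the pack3 alone.

How it is judged:
By the outcome, as a careful person would: the job done as asked, in the order asked, and still so for the second after the job is handed in, with the robot touching nothing.
Of pack1, pack2, pack3, pack4 only 3 to 4 are there at a start; the rules pass over those that are not, and their reading is None.
At some moment in a run one of pack1, pack2, pack3, pack4 may be knocked a few centimetres aside while the robot is not near it.
Once in a run the grip may slacken for a moment while it holds something.
It also fails if it takes over 192 s, if anything falls off the work surface, if the arm or the gripper's body presses on something with over 40 N, if the wrist force passes 120 N, or if a joint passes its speed limit or range.

## Robot

A 7-joint arm with a two-finger parallel gripper is mounted at the origin on the work surface. World frame = base frame: x ahead of the robot, y to its left, z up, the work surface at z = 0. Lengths are in mm, angles in rad, forces in N, time in s.
With the tool pointing down it reaches from about 400 to 875 mm from the base axis. Payload 4.4 kg.
Tool frame: the origin (TCP) lies on the centre line of the jaws, within the pads' length; the fingertips stand 14 mm ahead of it and the grasp point (between the pads) lies 5 mm behind it (tips_ahead is the distance from the TCP to the fingertips, in mm); z points along the fingers, y is the line along which they close (so a half turn about z gives the same grasp; the last joint's range is limited). The gripper opens to 85 mm and grips with 20 to 120 N. Pads are 22 mm wide; open, the fingers measure 114 mm over their backs; the gripper's body (76 mm by 85 mm) begins 54 mm behind the grasp point. The pads swing forward as they close: fully open they stand 13 mm farther back than shut.
Start: joints at [-1.277, 0.628, 0.038, 1.517, -0.027, 0.996, -0.02], TCP at [228.834, 608.402, 245.313] pointing down, gripper open.
Joint ranges: [-3.06, 3.06], [-0.37, 2.12], [-1.25, 1.32], [0.18, 2.47], [-1.1, 4.24], [0.23, 1.98], [-2.94, 2.94]. Speed limits (rad/s): [2.57, 2.57, 3.14, 3.14, 3.14, 3.14, 3.14].

## Interface

Orientations are given as [roll, pitch, yaw] about the fixed x, y, z axes, in that order (R = Rz(yaw) Ry(pitch) Rx(roll)).
In Python, from cell import * gives the robot as it stands.
- The arm moves only by the tool move_arm, never from a script. Its argument "rows" is text: rows parted by semicolons, each of 7 numbers parted by spaces: the shift along the tool's x, y, z scaled (see below), then the turn, a rotation vector about the tool's x, y, z scaled (see below), then the closure, from -1 (fully open) to 1 (shut). A call has 1 to 12 rows; each row is the pose to reach, as a shift and turn from the pose commanded when the call began, along the tool's axes at that moment; what a row does not reach only later rows make up. The controller multiplies each number of a shift by 0.3 m and each number of a turn by pi/2 rad. A row lasts 1/12 s, in which the tool goes at most 41.7 mm and 7.16 degrees, less where a joint would pass 70% of its speed; a pose out of reach is approached as far as the arm can. A call with a number of a shift or a turn outside -1 to 1 is refused whole. A call with a gripper value outside its range is refused whole. The fingers move at their own pace and stop on an object; the grip force is fixed at half the most. Time passes only in rows, so rows that repeat a pose let the fingers close. It gives the time, the measured TCP pose, the force, the opening and the grip force at its end, in the units of the state.
- read_state(): the state, without advancing time (a new reading comes with each control period).
- get_image(name): name is "side" or "top" or "wrist"; returns a dict with "img" (480x640x3 uint8, red, green, blue), "vfov" (degrees; the focal length in pixels is half the picture's height over the tangent of half this angle, whatever the lens; pixels are square), "cx", "cy" (the principal point, pixels), "extrinsics" (4x4, takes a point from camera to world coordinates); the wrist camera has in their place "T_tool_cam" (4x4, takes a point from camera to tool coordinates, whose origin is the TCP and whose axes are the flange's). Camera axes: x right, y up, looking along -z (the intrinsics and any distortion apply to the point x, -y, -z); pixel columns grow to the right and rows downward; lengths in mm; the calibration is good to about 2 mm. A picture is of the moment at which its call begins: read the wrist's pose just before it. There is no depth.
- finish_job(): hands the job in; it is judged then, once.
The state is a dict: "clock": time; "qpos": joint angles; "qd": joint speeds; "tau": joint torques, N m; "eef_pos": TCP position; "tool_rot": TCP orientation; "force": force on the tool from outside, world axes, zero at the start; "torque": the same for the moment, N m; "width": finger opening in mm; "gripper_force": force on a finger pad.
Only numpy, scipy, OpenCV 4.12 (cv2) and the standard library are available. Lean on these libraries where they do the work, as an engineer would, in place of code of your own. Each camera call takes 0.05 s, during which the arm holds its last target. There are 200 camera calls.

## Working session

There is one attempt and no reset: what is moved stays moved. The work goes in short steps, Python scripts to look and compute and a tool call to move; the robot and the scene stay as the last step left them, time stands still between calls to the robot, and variables do not carry over. Pictures are saved under pics/ and viewed, at most 14 in all, crops included, and the job is handed in when it is done.

Besides the shell and the picture viewer there is one more tool, called after "Call:" in YAML: its name, and indented under it one key for each argument. move_arm: Moves the arm, as the interface text tells. Its arguments: {"type":"object","properties":{"rows":{"type":"string"}},"required":["rows"]}

```bash
ls; mkdir -p pics; cat > h.py <<'E'
from cell import *
import numpy as np, cv2
from scipy.spatial.transform import Rotation as R
def cam(n):
    s=read_state(); d=get_image(n)
    if 'extrinsics' in d: T=np.array(d['extrinsics'])
    else:
        W=np.eye(4); W[:3,:3]=R.from_euler('xyz',s['tool_rot']).as_matrix(); W[:3,3]=s['eef_pos']
        T=W@np.array(d['T_tool_cam'])
    f=240/np.tan(np.radians(d['vfov'])/2)
    return d['img'],(T,f,d['cx'],d['cy'],d)
def ray(c,u,v):
    T,f,cx,cy,_=c
    r=T[:3,:3]@np.array([(u-cx)/f,-(v-cy)/f,-1.]); return T[:3,3],r
def onz(c,u,v,z):
    o,r=ray(c,u,v); return o+r*(z-o[2])/r[2]
def proj(c,p):
    T,f,cx,cy,_=c
    q=T[:3,:3].T@(np.array(p,float)-T[:3,3]); return cx-f*q[0]/q[2], cy+f*q[1]/q[2]
def tri(c1,p1,c2,p2):
    A=np.zeros((3,3));b=np.zeros(3);L=[]
    for c,p in((c1,p1),(c2,p2)):
        o,r=ray(c,*p);r=r/np.linalg.norm(r);P=np.eye(3)-np.outer(r,r);A+=P;b+=P@o;L.append((o,P))
    x=np.linalg.solve(A,b); return x,[round(float(np.linalg.norm(P@(x-o))),1) for o,P in L]
def save(n,img): cv2.imwrite('pics/'+n,img[:,:,::-1])
E
python3 - <<'E'
from h import *
s=read_state();print(s)
for n in('top','side','wrist'):
    i,c=cam(n);save(n+'0.png',i);np.set_printoptions(precision=3,suppress=True);print(n,c[0],c[1:4],[k for k in c[4]],[c[4][k] for k in c[4] if k not in('img','extrinsics')])
E
```

```text
pics
{'clock': 0.0, 'qpos': array([-1.27679554,  0.6293551 ,  0.03840572,  1.5183746 , -0.02700229,
        0.99626755, -0.02001677]), 'qd': array([-0.00049233,  0.00180545,  0.00139096,  0.00072348, -0.00039648,
        0.00059441, -0.00081393]), 'tau': array([-3.26941590e-04, -5.63409984e+01,  1.22618381e+00, -1.93450087e+01,
        1.10376332e-02,  1.04814721e-02,  1.02264633e-05]), 'eef_pos': array([228.60057373, 607.84112232, 244.38045724]), 'tool_rot': array([-3.13970480e+00,  2.19102330e-06,  2.78180302e+00]), 'force': array([ 0.03937734,  0.60863225, -0.12138193]), 'torque': array([-0.00309472,  0.05994874,  0.02945667]), 'gripper_force': 0.0, 'width': 85.68952404981191}
top [[   0.024    0.98    -0.196  285.495]
 [  -1.       0.021   -0.019  -45.93 ]
 [  -0.015    0.196    0.98  1042.195]
 [   0.       0.       0.       1.   ]] (np.float64(437.16159034469587), 322.0337146235757, 242.15391251691244) ['img', 'vfov', 'cx', 'cy', 'extrinsics'] [57.53322712259385, 322.0337146235757, 242.15391251691244]
side [[   0.872    0.295   -0.39    11.194]
 [  -0.489    0.5     -0.714 -961.334]
 [  -0.016    0.814    0.581  823.685]
 [   0.       0.       0.       1.   ]] (np.float64(499.2727580708458), 317.31836881051134, 237.54988072849733) ['img', 'vfov', 'cx', 'cy', 'extrinsics'] [51.34711001573575, 317.31836881051134, 237.54988072849733]
wrist [[  0.352  -0.894  -0.277 158.775]
 [  0.936   0.336   0.106 633.355]
 [ -0.002  -0.296   0.955 374.121]
 [  0.      0.      0.      1.   ]] (np.float64(406.5770838993408), 319.99737534813494, 236.4717568197841) ['img', 'vfov', 'cx', 'cy', 'T_tool_cam'] [61.10619439964655, 319.99737534813494, 236.4717568197841, array([[   0.   ,    0.955,    0.296,   74.329],
       [   1.   ,   -0.   ,   -0.   ,   -0.984],
       [  -0.   ,    0.296,   -0.955, -129.623],
       [   0.   ,    0.   ,    0.   ,    1.   ]])]
```

View pics/top0.png

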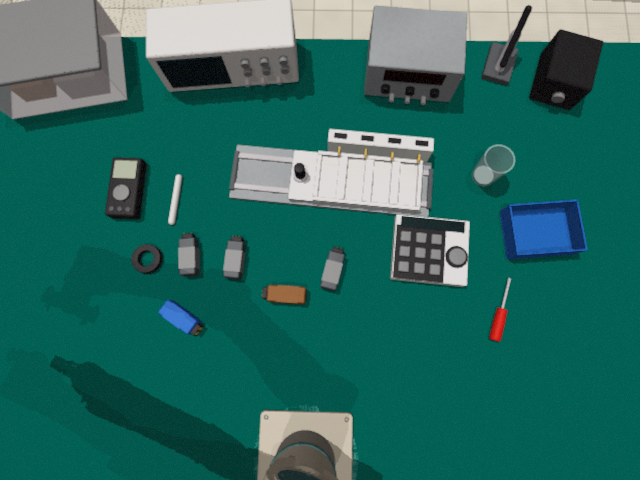

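View pics/side0.png

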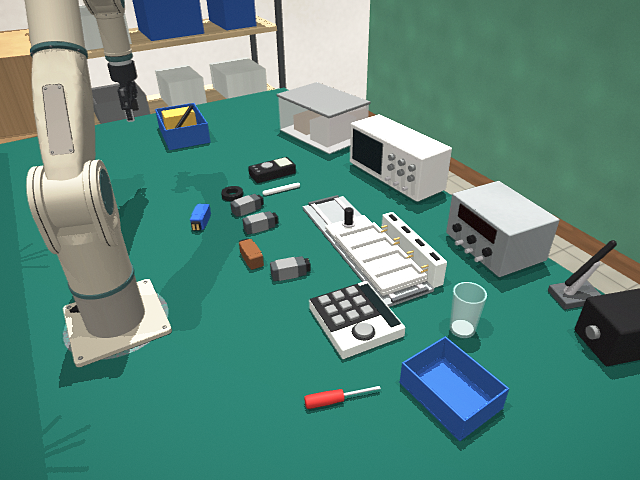

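View pics/wrist0.png

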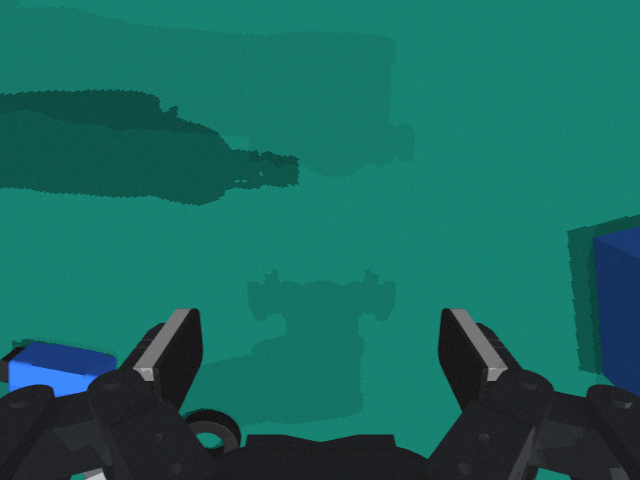

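```bash
python3 - <<'E'
from h import *
i=cv2.imread('pics/top0.png')[:,:,::-1]
a=cv2.resize(i[225:345,140:360],None,fx=3.6,fy=3.6,interpolation=cv2.INTER_CUBIC)
b=cv2.resize(i[120:300,225:485],None,fx=3,fy=3,interpolation=cv2.INTER_CUBIC)
save('crA.png',a);save('crB.png',b)
E
```

```text
(no output)
```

View pics/crA.png

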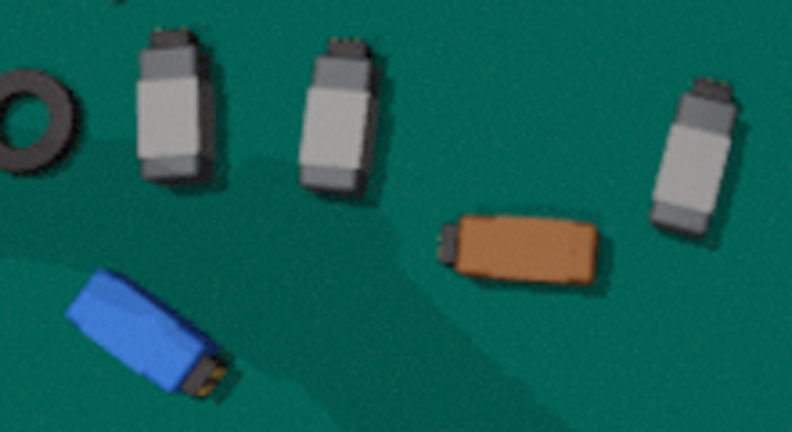

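View pics/crB.png

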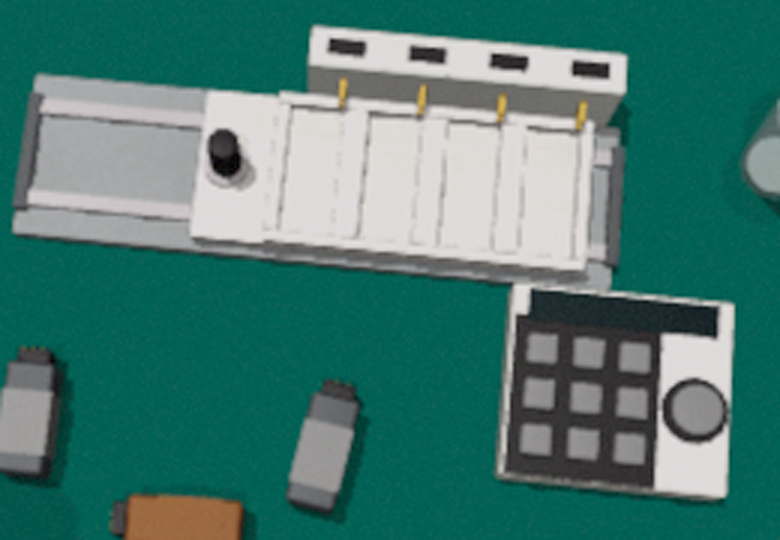

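Seen so far: three grey packs at top pixels (187,254), (234,258) and (333,270), with terminals facing away from the robot. The tray knob is at (300,170), the pad keys around (405–436, 236–269) and the start key at (457,256). Brown and blue decoys are left alone.

```bash
cat > meas.py <<'E'
from h import *
def blobs(m,lo,hi,off=(0,0)):
    n,l,st,ce=cv2.connectedComponentsWithStats(m.astype('uint8')); out=[]
    for k in range(1,n):
        if lo<=st[k,4]<=hi: out.append((ce[k]+off,st[k,4],l==k))
    return out
E
python3 - <<'E'
from meas import *
np.set_printoptions(precision=1,suppress=True)
C={}
for n in('top','side'): C[n]=cam(n)
for n,(x0,y0,x1,y1),lo,hi in(('top',(385,215,475,290),60,600),('side',(305,280,410,360),60,700)):
    i=C[n][0][y0:y1,x0:x1].astype(int); g=i.mean(2); sat=i.max(2)-i.min(2)
    m=(g>95)&(g<190)&(sat<25)
    for t in(1,):
        for c,a,_ in blobs(m,40,900,(x0,y0)): print(n,c,a,onz(C[n][1],*c,40))
i=C['top'][0].astype(int);g=i.mean(2);sat=i.max(2)-i.min(2)
# packs: non-green grey blobs
x0,y0=150,225
for n,(x0,y0,x1,y1) in(('top',(165,225,355,345)),('side',(220,180,320,290))):
    i=C[n][0][y0:y1,x0:x1].astype(int); m=(i.max(2)-i.min(2)<22)&(i.mean(2)>75)
    for c,a,mm in blobs(m,60,2000,(x0,y0)):
        p=np.argwhere(mm)[:,::-1]+[x0,y0]; print(n,'pack',c,a,cv2.minAreaRect(p.astype('float32')))
E
```

```text
top [394.8 251.5] 249 [ 466.8 -195.5   40. ]
top [443.3 247. ] 349 [ 480. -308.   40.]
top [405.5 235.5] 95 [ 505.3 -220.7   40. ]
top [420.8 237.1] 99 [ 502.5 -256.3   40. ]
top [436.2 238.7] 98 [ 499.3 -292.    40. ]
top [458.2 255.2] 258 [ 461.4 -341.6   40. ]
top [404.2 250.6] 100 [ 469.4 -217.4   40. ]
top [419.8 252.1] 104 [ 466.6 -253.3   40. ]
top [435.4 253.9] 99 [ 463.3 -289.2   40. ]
top [403.3 266. ] 103 [ 433.3 -214.8   40. ]
top [418.9 267.4] 105 [ 430.9 -250.5   40. ]
top [434.5 269.2] 98 [ 427.5 -286.3   40. ]
side [390.2 290.9] 436 [ 579.4 -272.3   40. ]
side [397.5 302.2] 42 [ 570.8 -311.8   40. ]
side [355.8 338. ] 749 [ 429.3 -356.1   40. ]
top pack [186.2 255.8] 578 ((186.5, 255.5), (35.0, 17.0), 90.0)
top pack [232.6 258.8] 580 ((232.62310791015625, 258.5154113769531), (16.99275779724121, 36.09410858154297), 7.125016689300537)
top pack [332.1 269.9] 590 ((332.29412841796875, 269.82354736328125), (16.97749137878418, 35.89527130126953), 14.03624439239502)
side pack [281.2 188.6] 185 ((281.25750732421875, 188.58155822753906), (4.956679344177246, 37.10560607910156), 76.60750579833984)
side pack [245.6 203.4] 338 ((246.40000915527344, 204.20001220703125), (17.076295852661133, 28.46049690246582), 71.56504821777344)
side pack [313.3 211.9] 275 ((311.0, 214.0), (28.0, 16.0), 90.0)
side pack [258.4 221.1] 389 ((259.195068359375, 221.9813690185547), (17.843137741088867, 29.760032653808594), 75.0685806274414)
side pack [287.5 266.9] 531 ((288.40399169921875, 267.97198486328125), (20.661272048950195, 34.435447692871094), 79.69515228271484)
```

```bash
cat >> h.py <<'E'
def go(x,y,z,yaw):
    s=read_state(); A=R.from_euler('xyz',s['tool_rot']); B=R.from_euler('xyz',[np.pi,0,yaw])
    d=A.inv().apply(np.array([x,y,z])-s['eef_pos'])/300; r=(A.inv()*B).as_rotvec()/(np.pi/2)
    print('row',np.round(d,3),np.round(r,3),'dist',np.round(np.linalg.norm(d)*300/41.7,1),'rows; rot',np.round(np.linalg.norm(r)*90/7.16,1),'rows')
OR=np.array([586.7,-76.6]);YW=-0.083
def t2w(x,y):
    c,s=np.cos(YW),np.sin(YW); return OR+[c*x-s*y,s*x+c*y]
def w2t(p):
    c,s=np.cos(YW),np.sin(YW); d=np.array(p[:2])-OR; return np.array([c*d[0]+s*d[1],-s*d[0]+c*d[1]])
E
python3 - <<'E'
from meas import *
np.set_printoptions(precision=1,suppress=True)
C={n:cam(n) for n in('top','side')}
K={}
for n,(x0,y0,x1,y1) in(('top',(288,158,312,186)),('side',(335,200,362,232))):
    i=C[n][0][y0:y1,x0:x1].astype(int); m=(i.max(2)<60)
    for c,a,mm in blobs(m,15,900,(x0,y0)):
        p=np.argwhere(mm)[:,::-1]+[x0,y0]; print(n,c,a,p.min(0),p.max(0))
        K[n]=p
    print(i.max(2)[::2,::2])
w=onz(C['top'][1],299.7,166.7,78);print(w,w2t(w)); print(proj(C['side'][1],w))
for n,a,b in (('p1',(186.5,255.5),(246.4,204.2)),('p2',(232.6,258.5),(259.2,222)),('p3',(332.3,269.8),(288.4,268))):
    print(n,onz(C['top'][1],*a,38),tri(C['top'][1],a,C['side'][1],b))
go(590,20,330,np.pi-.083)
E
```

```text
top [299.9 171.4] 97 [295 164] [304 178]
[[202 200 194 221 222 222 221 221 222 222 222 222]
 [201 201 204 221 221 221 223 222 222 222 222 222]
 [116 140 188 222 215 200 199 217 221 222 222 222]
 [166 164 195 212 106  50  49  92 211 220 220 223]
 [165 166 196 145  58  58  55  46 169 212 220 222]
 [166 165 208 117  66  64  60  54  91 214 222 222]
 [165 164 218 117  67  74  67  50  70 192 221 223]
 [163 159 219 168  24  38  35  18  19 158 202 221]
 [169 163 216 177  14  20  12  18  14 133 179 222]
 [168 180 218 200  57  14  18  14  54 140 146 198]
 [164 190 222 178 178 109  48  69 130 126 161 196]
 [167 196 222 205 169 190 179 133 124 149 163 206]
 [165 196 222 221 221 180 175 185 166 179 208 222]
 [165 208 221 221 222 223 221 221 221 222 222 222]]
side [348.2 216.2] 119 [344 208] [352 224]
[[117 255 255 241 237 244 183 134 138 139 138 138 139 139]
 [244 129 255 255 241 237 244 184 134 137 139 140 139 137]
 [236 242 131 255 255 242 238 245 183 135 139 139 140 139]
 [238 237 240 132 255 255 255 255 255 186 133 139 140 139]
 [235 235 236 237 144 114  44  42  57 255 184 134 140 138]
 [237 
[... 306 characters left out ...]
 255   5  29  28  11 245 255 255 255 255]
 [251 255 255 255 255   7  30  26  12 180 255 254 255 255]
 [255 255 255 255 255  78   0   5  14 255 252 254 255 255]
 [255 255 255 255 255 134 175 171 140 146 255 255 255 255]
 [255 255 255 255 255 225 230 228 212 255 255 255 255 198]
 [255 255 255 255 255 255 255 255 255 248 188 164 165 186]]
[656.1  29.6  78. ] [ 60.4 111.6]
(np.float64(349.3551109566131), np.float64(209.00464931534813))
p1 [447.3 290.3  38. ] (array([451.3, 297.5,  16.1]), [0.5, 0.5])
p2 [442.6 181.7  38. ] (array([446. , 186.7,  15.7]), [0.1, 0.1])
p3 [421.2 -51.3  38. ] (array([423.1, -51.2,  18.9]), [0.7, 0.7])
row [-1.8 -1.4 -0.3] [-0.  -0.  -0.2] dist 16.7 rows; rot 2.2 rows
```

Call:
move_arm:
  rows: "-0.9 -0.7 -0.3 0 0 -0.1 -1;-0.9 -0.7 -0.3 0 0 -0.2 -1;-0.9 -0.7 -0.3 0 0 -0.2 -1;-0.9 -0.7 -0.3 0 0 0.2 -1;-0.9 -0.7 -0.3 0 0 0.2 -1;-0.9 -0.7 -0.3 0 0 0.2 -1;-0.9 -0.7 -0.3 0 0 0.2 -1;-0.9 -0.7 -0.3 0 0 0.2 -1;-0.9 -0.7 -0.3 0 0 0.2 -1;-0.9 -0.7 -0.3 0 0 0.2 -1;-0.9 -0.7 -0.3 0 0 0.2 -1"

```text
clock: 1.27
eef_pos: [408.4, 315.9, 335.9]
tool_rot: [3.14, 0.0, 2.465]
force: [-0.1, 0.6, 0.3]
width: 85.6
gripper_force: 0.0
```

```bash
sed -i 's/^from cell/from cell/; s/np.round(d,3),np.round(r,3)/[round(float(v),3) for v in d],[round(float(v),3) for v in r]/' h.py; python3 -c "
from h import *
s=read_state();print(s['eef_pos'],s['tool_rot'],s['qpos'])
go(590,20,330,np.pi-.083)"
```

```text
[408.37209835 315.89368774 335.90566608] [3.14025791e+00 1.79192348e-05 2.46478308e+00] [-0.82512548  0.33928729  0.15488176  1.7638479  -0.05981853  1.04169002
  0.24519609]
row [-1.09, -0.39, 0.019] [0.001, 0.0, -0.378] dist 8.3 rows; rot 4.8 rows
```

Call:
move_arm:
  rows: "-1 -0.37 0.019 0 0 -0.378 -1;-1 -0.37 0.019 0 0 -0.378 -1;-1 -0.37 0.019 0 0 -0.378 -1;-1 -0.37 0.019 0 0 -0.378 -1;-1 -0.37 0.019 0 0 -0.378 -1;-1 -0.37 0.019 0 0 -0.378 -1;-1 -0.37 0.019 0 0 -0.378 -1;-1 -0.37 0.019 0 0 -0.378 -1;-1 -0.37 0.019 0 0 -0.378 -1;-1 -0.37 0.019 0 0 -0.378 -1"

```text
clock: 2.1
eef_pos: [573.5, 41.1, 328.6]
tool_rot: [-3.141, -0.001, 3.058]
force: [-0.7, 0.3, 1.3]
width: 85.3
gripper_force: 0.0
```

```bash
python3 - <<'E'
from meas import *
np.set_printoptions(precision=2,suppress=True)
s=read_state();print(s['eef_pos'],s['tool_rot'],s['qpos'])
i,c=cam('wrist');save('w1.png',i)
print(proj(c,(656,29.6,78)))
E
```

```text
[573.51  41.12 328.59] [-3.14 -0.    3.06] [-0.19  0.44  0.11  1.62 -0.05  1.09  1.42]
(np.float64(316.86190259445084), np.float64(274.5789110937716))
```

View pics/w1.png

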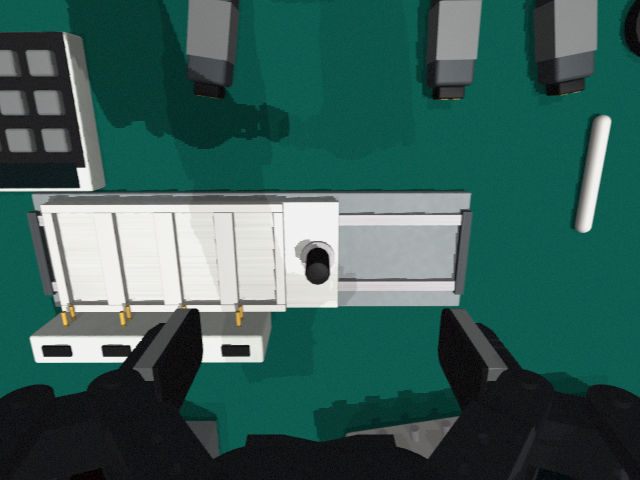

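```bash
python3 -c "
from h import *
go(656,30,150,np.pi-.083)
go(656,30,62,np.pi-.083)"
```

```text
row [-0.282, -0.024, 0.595] [0.001, -0.001, 0.002] dist 4.7 rows; rot 0.0 rows
row [-0.282, -0.025, 0.888] [0.001, -0.001, 0.002] dist 6.7 rows; rot 0.0 rows
```

Call:
move_arm:
  rows: "-0.282 -0.024 0.4 0 0 0 -1;-0.282 -0.024 0.595 0 0 0 -1;-0.282 -0.024 0.595 0 0 0 -1;-0.282 -0.024 0.595 0 0 0 -1;-0.282 -0.024 0.595 0 0 0 -1;-0.282 -0.024 0.595 0 0 0 -1;-0.282 -0.024 0.69 0 0 0 -0.3;-0.282 -0.024 0.79 0 0 0 -0.3;-0.282 -0.024 0.888 0 0 0 -0.3;-0.282 -0.024 0.888 0 0 0 -0.3;-0.282 -0.024 0.888 0 0 0 -0.3"

```text
clock: 3.07
eef_pos: [655.3, 31.5, 63.4]
tool_rot: [3.14, -0.003, 3.064]
force: [0.1, -1.1, -0.2]
width: 55.3
gripper_force: 0.0
```

Call:
move_arm:
  rows: "0 0 0 0 0 0 0.4;0 0 0 0 0 0 0.8;0 0 0 0 0 0 0.8;0 0 0 0 0 0 0.8;0 0 0 0 0 0 0.8;0 0 0 0 0 0 0.8"

```text
clock: 3.57
eef_pos: [658.2, 29.7, 66.3]
tool_rot: [3.14, 0.004, 3.062]
force: [-0.8, 1.1, 5.4]
width: 24.1
gripper_force: 58.5
```

```bash
python3 -c "
from h import *
s=read_state();print(s['eef_pos'],w2t(s['eef_pos']),s['tool_rot'],s['force'],s['width'])"
```

```text
[658.19916148  29.65456067  66.29373559] [ 62.44401778 111.81639593] [3.14008616 0.00425799 3.06169202] [-0.84587216  1.09881992  5.37866231] 24.14174055440401
```

Call:
move_arm:
  rows: "0 0.05 0 0 0 0 0.8;0 0.1 0 0 0 0 0.8;0 0.15 0 0 0 0 0.8;0 0.2 0 0 0 0 0.8;0 0.25 0 0 0 0 0.8;0 0.3 0 0 0 0 0.8;0 0.3 0 0 0 0 0.8"

```text
clock: 4.15
eef_pos: [665.8, 123.0, 66.3]
tool_rot: [3.138, 0.005, 3.065]
force: [0.2, 3.2, 6.4]
width: 24.2
gripper_force: 59.6
```

```bash
python3 - <<'E'
from h import *
s=read_state();print(s['eef_pos'],w2t(s['eef_pos']),s['tool_rot'],s['force'],s['width'])
i,c=cam('top');save('top1.png',cv2.resize(i[110:240,215:455],None,fx=3,fy=3,interpolation=cv2.INTER_CUBIC))
E
```

```text
[665.79324062 123.00065448  66.30414872] [ 62.27312095 205.47072878] [3.13760595 0.0053113  3.06477042] [0.15468077 3.1516185  6.36141186] 24.171482407313263
```

View pics/top1.png

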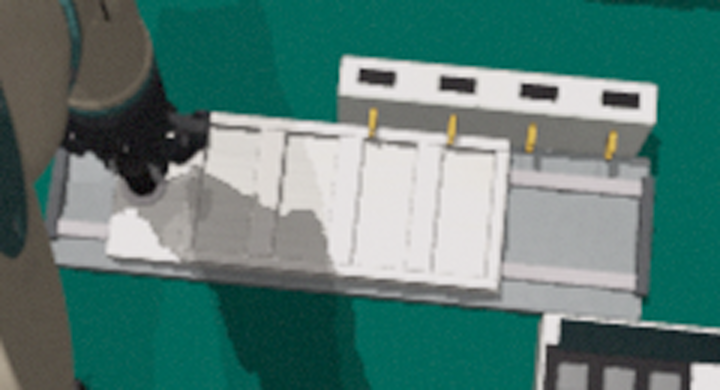

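Call:
move_arm:
  rows: "0 0.04 0 0 0 0 0.8;0 0.08 0 0 0 0 0.8;0 0.09 0 0 0 0 0.8;0 0.1 0 0 0 0 0.8;0 0.1 0 0 0 0 0.8"

```text
clock: 4.62
eef_pos: [667.9, 148.6, 66.3]
tool_rot: [3.141, 0.004, 3.062]
force: [-1.0, 0.5, 7.1]
width: 24.1
gripper_force: 59.6
```

Call:
move_arm:
  rows: "0 0.01 0 0 0 0 0.8;0 0.02 0 0 0 0 0.8;0 0.03 0 0 0 0 0.8;0 0.03 0 0 0 0 0.8"

```text
clock: 4.95
eef_pos: [668.6, 157.0, 66.3]
tool_rot: [3.141, 0.004, 3.061]
force: [-0.3, -0.7, 7.4]
width: 24.2
gripper_force: 59.6
```

```bash
python3 - <<'E'
from h import *
s=read_state();print(s['eef_pos'],w2t(s['eef_pos']),s['tool_rot'],s['force'],s['width'])
E
```

```text
[668.62302036 157.00197918  66.32688299] [ 62.2742883  239.58960528] [3.1410613  0.00426257 3.06114922] [-0.31481473 -0.72796251  7.38006456] 24.19739985371504
```

Call:
move_arm:
  rows: "0 0.01 0 0 0 0 0.8;0 0.02 0 0 0 0 0.8;0 0.02 0 0 0 0 0.8;0 0.02 0 0 0 0 0.8"

```text
clock: 5.28
eef_pos: [669.1, 162.9, 66.3]
tool_rot: [3.141, 0.004, 3.061]
force: [-0.5, -0.4, 6.3]
width: 24.4
gripper_force: 59.6
```

Call:
move_arm:
  rows: "0 0.01 0 0 0 0 0.8;0 0.015 0 0 0 0 0.8;0 0.015 0 0 0 0 0.8;0 0.015 0 0 0 0 0.8"

```text
clock: 5.62
eef_pos: [669.4, 167.1, 66.3]
tool_rot: [3.141, 0.004, 3.061]
force: [-1.4, -1.2, 6.6]
width: 24.4
gripper_force: 59.6
```

Call:
move_arm:
  rows: "0 0.01 0 0 0 0 0.8;0 0.02 0 0 0 0 0.8;0 0.02 0 0 0 0 0.8;0 0.02 0 0 0 0 0.8"

```text
clock: 5.95
eef_pos: [669.7, 170.9, 66.3]
tool_rot: [-3.139, 0.003, 3.06]
force: [-0.7, -4.6, 8.4]
width: 24.2
gripper_force: 60.0
```

```bash
python3 - <<'E'
from h import *
s=read_state();print(s['eef_pos'],w2t(s['eef_pos']),s['tool_rot'],s['force'],s['width'])
i,c=cam('top');save('top2.png',cv2.resize(i[130:220,205:345],None,fx=4,fy=4,interpolation=cv2.INTER_CUBIC))
E
```

```text
[669.724008   170.93077969  66.26981459] [ 62.21672225 253.56173266] [-3.13938395  0.00347974  3.05989833] [-0.73959038 -4.62117751  8.35308393] 24.16092439805139
```

View pics/top2.png

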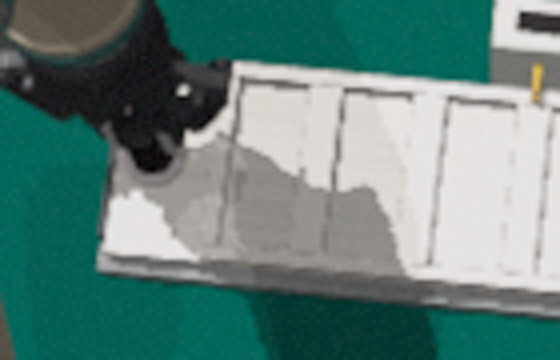

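Call:
move_arm:
  rows: "0 0.01 0 0 0 0 0.8;0 0.01 0 0 0 0 0.8;0 0.01 0 0 0 0 0.8"

```text
clock: 6.25
eef_pos: [669.7, 171.0, 66.3]
tool_rot: [-3.136, 0.003, 3.059]
force: [-3.1, -7.9, 9.5]
width: 24.3
gripper_force: 60.2
```

```bash
python3 - <<'E'
from h import *
s=read_state();print(s['eef_pos'],w2t(s['eef_pos']),s['tool_rot'],s['force'],s['width'])
E
```

```text
[669.74398359 170.98033662  66.26254256] [ 62.23252057 253.61277507] [-3.13581995e+00  2.66708700e-03  3.05862912e+00] [-3.12669166 -7.86899184  9.5374412 ] 24.257866860801457
```

Call:
move_arm:
  rows: "0 0 0 0 0 0 -0.2;0 0 0 0 0 0 -0.2;0 0 0 0 0 0 -0.2;0 0 -0.1 0 0 0 -0.2;0 0 -0.24 0 0 0 -0.2;0 0 -0.38 0 0 0 -1;0 0 -0.52 0 0 0 -1;0.14 -0.14 -0.6 0 0 0 -1;0.28 -0.24 -0.6 0 0 0 -1;0.38 -0.3 -0.6 0 0 0 -1;0.38 -0.3 -0.6 0 0 0 -1;0.38 -0.3 -0.6 0 0 0 -1"

```text
clock: 7.25
eef_pos: [542.7, 93.3, 244.2]
tool_rot: [-3.14, -0.004, 3.059]
force: [-0.5, -0.3, 0.1]
width: 85.5
gripper_force: 0.0
```

```bash
python3 - <<'E'
from h import *
s=read_state();print(s['eef_pos'],s['tool_rot'])
i,c=cam('wrist');save('w2.png',i)
import pickle;pickle.dump(c[:4],open('w2.pkl','wb'))
k=onz(c,*proj(c,(669.7,171,78)),78);print(proj(c,k))
E
```

```text
[542.72035038  93.27173541 244.20301731] [-3.14013159 -0.00363293  3.05860527]
(np.float64(427.02371099769414), np.float64(355.1378385235895))
```

View pics/w2.png

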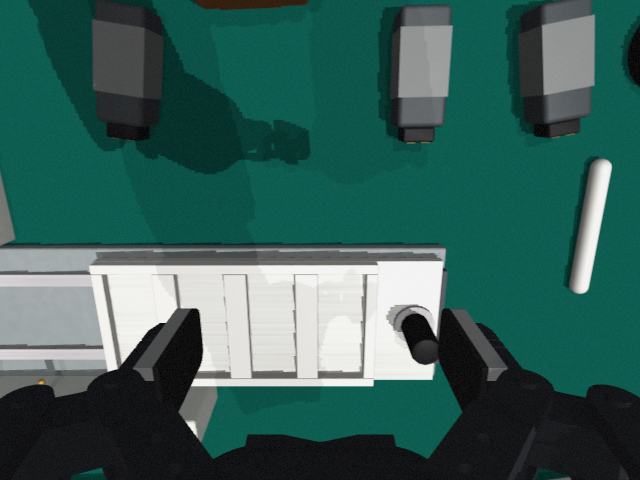

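The wrist view shows the tray fully out: knob top at (425,350), nest 1 spanning columns ~317–365 and rows ~275–378, rib at ~(306,325). Now I'll measure the nest edges.

```bash
python3 - <<'E'
from meas import *
import pickle
c=pickle.load(open('w2.pkl','rb'))+({},)
i=cv2.cvtColor(cv2.imread('pics/w2.png'),cv2.COLOR_BGR2GRAY).astype('float32')
def prof(pts):
    P=np.array([proj(c,p) for p in pts],'float32'); return cv2.remap(i,P[:,0],P[:,1],cv2.INTER_LINEAR)[:,0] if False else cv2.remap(i,P[:,0].reshape(1,-1),P[:,1].reshape(1,-1),cv2.INTER_LINEAR)[0]
for z in(38,):
  for X in(30,85):
    Y=np.arange(55,235,1.5); p=np.mean([prof([(*t2w(X+d,y),z) for y in Y]) for d in(-9,-6,-3,0,3,6,9)],0)
    print('X',X); print(' '.join(f'{y:.0f}:{v:.0f}' for y,v in zip(Y,p)))
for Y0 in (180,116,):
    X=np.arange(-10,135,1.5); p=np.mean([prof([(*t2w(x,Y0+d),38) for x in X]) for d in(-6,-3,0,3,6)],0)
    print('Y',Y0); print(' '.join(f'{y:.0f}:{v:.0f}' for y,v in zip(X,p)))
for p in((425,350),): w=onz(c,*p,78);print(w,w2t(w))
E
```

```text
X 30
55:226 56:225 58:226 60:225 61:226 62:226 64:226 66:226 67:226 68:226 70:226 72:226 73:226 74:226 76:221 78:204 79:227 80:227 82:227 84:228 85:227 86:228 88:228 90:228 91:228 92:228 94:228 96:228 97:187 98:142 100:217 102:226 103:227 104:227 106:227 108:226 109:227 110:227 112:227 114:227 115:227 116:227 118:226 120:226 121:227 122:227 124:227 126:227 127:227 128:227 130:227 132:227 133:227 134:227 136:227 138:227 139:213 140:149 142:196 144:229 145:229 146:229 148:229 150:230 151:230 152:230 154:230 156:230 157:231 158:231 160:229 162:211 163:225 164:229 166:229 168:230 169:230 170:229 172:229 174:229 175:230 176:230 178:230 180:230 181:231 182:234 184:233 186:231 187:231 188:231 190:231 192:232 193:232 194:232 196:233 198:232 199:233 200:230 202:179 204:133 205:115 206:212 208:231 210:231 211:232 212:232 214:232 216:231 217:243 218:244 220:244 222:244 223:243 224:244 226:244 228:240 229:232 230:232 232:224 234:221
X 85
55:238 56:235 58:233 60:230 61:224 62:223 64:223 66:223 67:223 68:223 70:223 72:223 73:223 74:222 76:218 78:201 79:225 80:226 82:227 84:226 85:226 86:226 88:226
[... 1525 characters left out ...]
2:240 4:241 5:237 6:235 8:236 10:236 11:235 12:236 14:230 16:227 17:228 18:223 20:225 22:226 23:229 24:227 26:224 28:225 29:227 30:225 32:224 34:226 35:228 36:227 38:227 40:229 41:229 42:228 44:228 46:228 47:228 48:226 50:226 52:226 53:223 54:224 56:229 58:227 59:226 60:222 62:224 64:227 65:222 66:220 68:226 70:226 71:225 72:225 74:224 76:221 77:220 78:224 80:224 82:224 83:221 84:224 86:221 88:217 89:221 90:221 92:221 94:220 95:221 96:223 98:222 100:219 101:219 102:222 104:221 106:158 107:107 108:95 110:94 112:95 113:102 114:175 116:226 118:227 119:226 120:226 122:223 124:102 125:60 126:59 128:59 130:59 131:59 132:60 134:59
[664.63716836 169.35131124  78.        ] [ 57.27833959 251.56597848]
```

```bash
python3 - <<'E'
from meas import *
import pickle
np.set_printoptions(precision=1,suppress=True)
c=pickle.load(open('w2.pkl','rb'))+({},)
j=cv2.imread('pics/w2.png')
g=j.max(2)[312:366,385:442]
print(g[::2,::2])
# packs in this view: grey parts
h=j[0:150].astype(int); m=(h.max(2)-h.min(2)<28)&(h.mean(2)>80); 
for ce,a,mm in blobs(m,800,20000):
    p=np.argwhere(mm)[:,::-1]; r=cv2.minAreaRect(p.astype('float32')); print(ce,a,r)
d=cam('top'); 
x0,y0,x1,y1=165,225,355,345
q=d[0][y0:y1,x0:x1].astype(int); m=(q.max(2)-q.min(2)<22)&(q.mean(2)>75)
for ce,a,mm in blobs(m,60,2000,(x0,y0)):
    p=np.argwhere(mm)[:,::-1]+[x0,y0]; print('top pack',ce,a,cv2.minAreaRect(p.astype('float32')),onz(d[1],*ce,38))
E
```

```text
[[243 233 162 160 162 161 139  81 108 137 132 136 122 121 118 121 176 206
  207 206 206 211 186 241 244 244 239 102  67]
 [237 217 155 154 157 140  84 112 136 136 133 119  97  43  22  15   6  34
  170 205 204 213 208 198 243 244 238 101  54]
 [233 162 163 162 161 134  98 138 135 134 100  28  15  19  12  11  17  14
   11  31 203 211 210 209 237 244 230  99  30]
 [234 162 165 162 146  83 129 140 135 123  28   7   8  13  20  19  13  15
    7  11  76 210 210 206 227 244 224  98  27]
 [243 234 160 160 140 100 134 138 124  38  10   7  14  18  13  13  17  15
   12  17  12 153 209 208 221 244 216  97   6]
 [244 243 163 163 136 122 133 137  97  14  15   8  15  13  11  17  11  21
   15  19  13  16 208 206 217 241 198  87  19]
 [244 243 244 158 114 128 137 137  84   8  12  18  10  12   6  12  11  14
   17  17  20  19 146 218 215 240 190  78  17]
 [243 243 244 243 140 133 135 127  39  15  17  16  16  16  16  19  13  16
    4  15  20   9  15 208 218 242 172  74  17]
 [244 244 243 244 171 132 135 124  61  16  14  15  14  23  13  13  14  21
   15  13  19  20   7 125 220 243 152  73  16]
 [243 244 2
[... 1796 characters left out ...]
19  14]
 [239 239 238 239 238 239 239 240 237 240 239 239 239 240 240 104  32  40
   38  37  39  40  38  32  32  43  83  39  16]
 [237 237 237 236 238 238 238 239 239 238 239 239 240 239 240 240 147  37
   37  36  34  34  34  40  82  92  93  67  17]
 [239 239 238 240 238 239 238 240 238 240 238 240 239 240 240 240 240 235
  202 122  76 141 200 232 221 120  92  76  16]]
[568.   58.1] 5586 ((568.0, 60.0), (120.0, 52.0), 90.0)
[424.2  64.2] 5601 ((424.48394775390625, 65.39936828613281), (51.99842071533203, 118.5851821899414), 2.2906100749969482)
top pack [331.8 271.4] 342 ((331.82073974609375, 271.37738037109375), (16.071182250976562, 21.428245544433594), 15.945395469665527) [417.4 -50.3  38. ]
```

```bash
cat > nest.py <<'E'
from meas import *
i,c=cam('wrist');s=read_state();print(s['eef_pos'],s['tool_rot'],s['clock'])
g=i.max(2); u,v=[int(t) for t in proj(c,(669.7,171,78))]
x0,y0=max(0,u-22),max(0,v-22); m=(g[y0:v+22,x0:u+22]>29)&(g[y0:v+22,x0:u+22]<75)
for ce,a,mm in blobs(cv2.morphologyEx(m.astype('uint8'),cv2.MORPH_OPEN,np.ones((3,3))),100,3000,(x0,y0)): 
    w=onz(c,*ce,78);print('knob',ce,a,w2t(w))
gr=cv2.cvtColor(i,cv2.COLOR_RGB2GRAY).astype('float32')
def prof(pts):
    P=np.array([proj(c,p) for p in pts],'float32'); return cv2.remap(gr,P[:,0].reshape(1,-1),P[:,1].reshape(1,-1),cv2.INTER_LINEAR)[0]
Y=np.arange(70,215,.5); p=np.mean([prof([(*t2w(35+d,y),38) for y in Y]) for d in range(-9,10,3)],0)
print('Y dark',[(float(y),int(v)) for y,v,a,b in zip(Y[1:],p[1:],p,p[2:]) if v<a and v<=b and v<212])
for Y0 in(184,):
    X=np.arange(-10,135,.5); p=np.mean([prof([(*t2w(x,Y0+d),38) for x in X]) for d in range(-6,7,3)],0)
    dd=np.diff(p); print('X edges',[(float(x),int(v)) for x,v in zip(X,dd) if abs(v)>14])
E
python3 nest.py; python3 -c "
from h import *
go(640,130,250,np.pi-.083)"
```

```text
[548.49386777  97.44680944 243.83803395] [3.14006046e+00 2.01163762e-03 3.06236771e+00] 7.4
knob [420.93053016 345.40402194] 547 [ 58.66137609 252.70491501]
Y dark [(77.0, 202), (98.0, 127), (140.5, 144), (161.5, 207), (204.5, 113)]
X edges [(-4.0, 31), (-3.5, 63), (-3.0, 27), (104.5, -27), (105.0, -26), (105.5, -19), (106.0, -16), (106.5, -14), (113.5, 48), (114.0, 47), (121.5, -48), (122.0, -48), (122.5, -28), (123.0, -27)]
row [-0.296, 0.132, -0.02] [0.001, 0.001, 0.002] dist 2.3 rows; rot 0.0 rows
```

```bash
python3 nest.py
```

```text
[548.76853176  97.62055234 243.5190036 ] [3.14035089e+00 1.69691244e-03 3.06275735e+00] 7.45
knob [419.79444444 344.47592593] 540 [ 58.40038896 252.55211124]
Y dark [(77.0, 192), (98.0, 121), (140.5, 141), (161.5, 201), (204.5, 113)]
X edges [(-7.5, 14), (-4.0, 55), (-3.5, 64), (104.0, -23), (104.5, -26), (105.0, -21), (105.5, -18), (113.0, 51), (113.5, 51), (114.0, 18), (121.0, -19), (121.5, -19), (122.0, -51), (122.5, -56), (123.0, -23)]
```

```bash
python3 nest.py; python3 -c "
from h import *
go(610,110,260,np.pi-.083)"
```

```text
[548.74208046  97.64259599 243.18683539] [3.14068433e+00 1.12445762e-03 3.06294933e+00] 7.5
knob [419.65009208 344.55432781] 543 [ 58.41197176 252.52068304]
Y dark [(77.0, 204), (98.0, 123), (140.5, 145), (161.0, 196), (204.5, 112)]
X edges [(-4.0, 46), (-3.5, 63), (-3.0, 14), (104.0, -26), (104.5, -25), (105.0, -15), (106.0, -15), (106.5, -17), (113.0, 49), (113.5, 49), (121.0, -14), (121.5, -17), (122.0, -60), (122.5, -60)]
row [-0.2, 0.057, -0.056] [0.001, 0.001, 0.003] dist 1.6 rows; rot 0.0 rows
```

Call:
move_arm:
  rows: "-0.1 0.1 -0.06 0 0 0 -1;-0.1 0.15 -0.06 0 0 0 -1;-0.1 0.15 -0.06 0 0 0 -1;-0.1 0.15 -0.06 0 0 0 -1;-0.1 0.15 -0.06 0 0 0 -1;-0.1 0.15 -0.06 0 0 0 -1;-0.1 0.15 -0.06 0 0 0 -1"

```text
clock: 8.08
eef_pos: [580.9, 137.8, 260.9]
tool_rot: [-3.141, -0.001, 3.06]
force: [0.4, 0.1, -0.2]
width: 85.2
gripper_force: 0.0
```

```bash
python3 nest.py
```

```text
[580.89286962 137.91177991 261.00741024] [-3.14106936e+00 -4.68715689e-04  3.06026976e+00] 8.1333
knob [367.94501018 303.96741344] 491 [ 58.35370415 252.63890355]
Y dark [(98.5, 111), (141.0, 184), (161.5, 161), (204.5, 137)]
X edges [(-4.5, 29), (-4.0, 31), (-3.5, 43), (-3.0, 29), (105.5, -24), (106.0, -25), (106.5, -18), (107.0, -15), (113.0, 27), (113.5, 48), (114.0, 36), (121.0, -36), (121.5, -43), (122.0, -35), (122.5, -29), (123.0, -19)]
```

```bash
python3 -c "
from h import *
go(436,183,200,np.pi-.12)"
```

```text
row [0.493, 0.111, 0.204] [-0.0, -0.0, 0.025] dist 3.9 rows; rot 0.3 rows
```

Call:
move_arm:
  rows: "0.493 0.111 0.204 0 0 0.025 -1;0.493 0.111 0.204 0 0 0.025 -1;0.493 0.111 0.204 0 0 0.025 -1;0.493 0.111 0.204 0 0 0.025 -1;0.493 0.111 0.204 0 0 0.025 -1;0.493 0.111 0.204 0 0 0.025 -1;0.493 0.111 0.204 0 0 0.025 -1;0.493 0.111 0.204 0 0 0.025 -1"

```text
clock: 8.8
eef_pos: [438.2, 183.5, 200.7]
tool_rot: [3.141, 0.002, 3.021]
force: [-0.8, -0.2, 0.5]
width: 85.4
gripper_force: 0.0
```

```bash
cat > pk.py <<'E'
from meas import *
import sys
i,c=cam('wrist'); s=read_state(); print(s['eef_pos'],s['tool_rot'])
if len(sys.argv)>1: save(sys.argv[1],i)
q=i.astype(int); m=((q.max(2)-q.min(2)<26)&(q.mean(2)>66)).astype('uint8'); m[400:]=0
m=cv2.morphologyEx(m,cv2.MORPH_OPEN,np.ones((5,5)))
# shut out the finger pads: they lie in these fixed areas
m[290:,:215]=0; m[290:,425:]=0
for ce,a,mm in blobs(m,3000,60000):
    p=np.argwhere(mm)[:,::-1].astype('float32')
    lab=(mm&(q.mean(2)>128)); pl=np.argwhere(lab)[:,::-1].astype('float32')
    r=cv2.minAreaRect(pl) if len(pl)>500 else cv2.minAreaRect(p)
    bx=np.array([onz(c,*b,38)[:2] for b in cv2.boxPoints(r)])
    bg=np.array([onz(c,*b,38)[:2] for b in cv2.boxPoints(cv2.minAreaRect(p))])
    ctr=bx.mean(0); e=bx[1]-bx[0]; f=bx[2]-bx[1]; L,S=(e,f) if np.hypot(*e)>np.hypot(*f) else (f,e)
    if L[0]<0:L=-L
    print('px',ce.round(),a,'lab ctr',ctr.round(1),'size',np.round([np.hypot(*L),np.hypot(*S)],1),'yaw',round(float(np.arctan2(L[1],L[0])),3),'all ctr',bg.mean(0).round(1))
    print('  allbox',bg.round(1).tolist(),'labbox',bx.round(1).tolist())
E
python3 pk.py p2.png
```

```text
[438.11910771 183.45140909 200.58211496] [3.14074970e+00 2.20673093e-03 3.02031253e+00]
px [464. 209.] 6108 lab ctr [446.8 289.6] size [83.5 38.3] yaw 0.142 all ctr [450. 289.]
  allbox [[402.2, 265.4], [402.6, 303.9], [497.5, 314.3], [497.5, 272.2]] labbox [[405.8, 265.3], [404.9, 303.6], [487.5, 315.4], [489.0, 274.0]]
px [317. 221.] 5561 lab ctr [449.3 178.9] size [71.  38.3] yaw -0.05 all ctr [446.4 178.9]
  allbox [[399.6, 163.8], [402.6, 201.5], [493.3, 195.7], [490.1, 154.5]] labbox [[412.6, 162.3], [415.1, 200.5], [486.0, 196.9], [483.5, 156.0]]
px [ 26. 228.] 5231 lab ctr [419.4 -43.9] size [52.3 23.3] yaw -0.329 all ctr [424.1 -34.3]
  allbox [[462.7, -72.2], [379.9, -41.8], [385.2, 1.6], [468.5, -24.9]] labbox [[393.3, -46.7], [396.1, -23.6], [445.6, -40.5], [442.7, -64.8]]
px [292. 385.] 4302 lab ctr [584.6 138.9] size [126.3  24.2] yaw 1.449 all ctr [581.7 139.4]
  allbox [[559.2, 79.1], [574.4, 203.9], [604.4, 201.2], [588.8, 73.2]] labbox [[565.0, 78.0], [580.3, 203.4], [604.4, 201.2], [588.8, 73.2]]
```

View pics/p2.png

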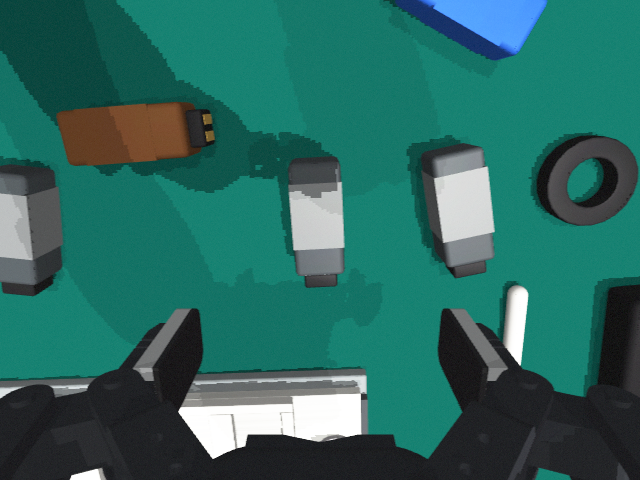

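```bash
python3 -c "
from h import *
go(452,179,110,np.pi-.07);go(452,179,28,np.pi-.07)"
```

```text
row [-0.047, -0.009, 0.302] [0.001, 0.001, -0.033] dist 2.2 rows; rot 0.4 rows
row [-0.046, -0.01, 0.575] [0.001, 0.001, -0.033] dist 4.2 rows; rot 0.4 rows
```

Call:
move_arm:
  rows: "-0.047 -0.009 0.15 0 0 -0.033 -1;-0.047 -0.009 0.3 0 0 -0.033 -0.6;-0.047 -0.009 0.3 0 0 -0.033 -0.6;-0.047 -0.009 0.38 0 0 -0.033 -0.6;-0.047 -0.009 0.47 0 0 -0.033 -0.6;-0.047 -0.009 0.55 0 0 -0.033 -0.6;-0.047 -0.009 0.575 0 0 -0.033 -0.6;-0.047 -0.009 0.575 0 0 -0.033 -0.6;-0.047 -0.009 0.575 0 0 -0.033 0;-0.047 -0.009 0.575 0 0 -0.033 0.5;-0.047 -0.009 0.575 0 0 -0.033 0.5;-0.047 -0.009 0.575 0 0 -0.033 0.5"

```text
clock: 9.85
eef_pos: [451.1, 179.9, 29.3]
tool_rot: [3.14, 0.003, 3.074]
force: [0.0, -1.0, 6.6]
width: 37.0
gripper_force: 61.1
```

Call:
move_arm:
  rows: "0 0 0 0 0 0 0.5;0 0 0 0 0 0 0.5;0 0 -0.12 0 0 0 0.5;0 0 -0.24 0 0 0 0.5;0 0 -0.36 0 0 0 0.5;0 0 -0.36 0 0 0 0.5;0 0 -0.36 0 0 0 0.5;0 0 -0.36 0 0 0 0.5"

```text
clock: 10.52
eef_pos: [449.5, 179.5, 135.8]
tool_rot: [3.141, 0.0, 3.074]
force: [-0.3, 0.4, -3.2]
width: 37.0
gripper_force: 61.7
```

```bash
python3 - <<'E'
from h import *
s=read_state(); print(s['eef_pos'],s['tool_rot'],s['force'],s['width'])
i,c=cam('wrist');save('held1.png',i)
E
```

```text
[449.53901288 179.45908577 135.76681018] [3.14126033e+00 1.41667795e-04 3.07415637e+00] [-0.2763894   0.35276013 -3.21358945] 36.981836536785096
```

View pics/held1.png

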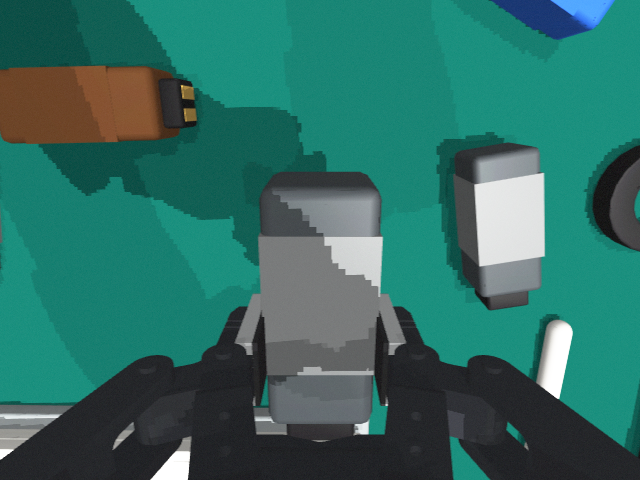

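```bash
cat > held.py <<'E'
from h import *
import sys
# rows seen -> x along pack (ahead of TCP), at top-face plane tool z=-dz
T=np.array(get_image('wrist')['T_tool_cam']); f=406.577;cx,cy=320,236.47
dz=float(sys.argv[1])
for v in map(float,sys.argv[2:]):
    r=T[:3,:3]@np.array([0,-(v-cy)/f,-1.]); t=(-dz-T[2,3])/r[2]; print(v,'ahead',round(float(-(T[:3,3]+r*t)[0]),1))
E
python3 held.py 8.7 172 185 198 237 373 424
```

```text
172.0 ahead -57.2
185.0 ahead -53.3
198.0 ahead -49.4
237.0 ahead -37.0
373.0 ahead 12.5
424.0 ahead 34.1
```

```bash
python3 -c "
from h import *
p=t2w(61.3,184.3);print(p)
go(*p,136,np.pi-.083);go(*p,62,np.pi-.083)"
```

```text
[663.068316   101.98348275]
row [-0.73, -0.208, -0.006] [-0.001, -0.001, 0.01] dist 5.5 rows; rot 0.1 rows
row [-0.73, -0.208, 0.24] [-0.001, -0.001, 0.01] dist 5.7 rows; rot 0.1 rows
```

Call:
move_arm:
  rows: "-0.1 -0.03 0 0 0 0.01 0.5;-0.2 -0.06 0 0 0 0.01 0.5;-0.3 -0.085 0 0 0 0.01 0.5;-0.4 -0.115 0 0 0 0.01 0.5;-0.5 -0.14 0 0 0 0.01 0.5;-0.6 -0.17 0 0 0 0.01 0.5;-0.7 -0.2 0 0 0 0.01 0.5;-0.73 -0.208 0 0 0 0.01 0.5;-0.73 -0.208 0 0 0 0.01 0.5;-0.73 -0.208 0 0 0 0.01 0.5;-0.73 -0.208 0 0 0 0.01 0.5;-0.73 -0.208 0 0 0 0.01 0.5"

```text
clock: 11.62
eef_pos: [662.5, 103.5, 134.6]
tool_rot: [3.141, -0.003, 3.06]
force: [0.1, 0.8, -1.9]
width: 37.1
gripper_force: 61.5
```

```bash
python3 -c "
from h import *
s=read_state();print(s['eef_pos'],w2t(s['eef_pos']),s['width'],s['force'])
p=t2w(61.3,184.3)
go(*p,62,np.pi-.083)
i,c=cam('wrist');save('over1.png',i)
for y in(162.3,206.3): print([tuple(np.round(proj(c,(*t2w(x,y),38)))) for x in (5.5,113.5)])
"
```

```text
[662.48504258 103.48815927 134.57929334] [ 60.5939897  185.75114051] 37.116774954512216 [ 0.14468202  0.75121119 -1.9024043 ]
row [-0.003, -0.005, 0.242] [0.0, -0.002, 0.001] dist 1.7 rows; rot 0.0 rows
[(np.float64(279.0), np.float64(148.0)), (np.float64(284.0), np.float64(325.0))]
[(np.float64(360.0), np.float64(149.0)), (np.float64(355.0), np.float64(325.0))]
```

View pics/over1.png

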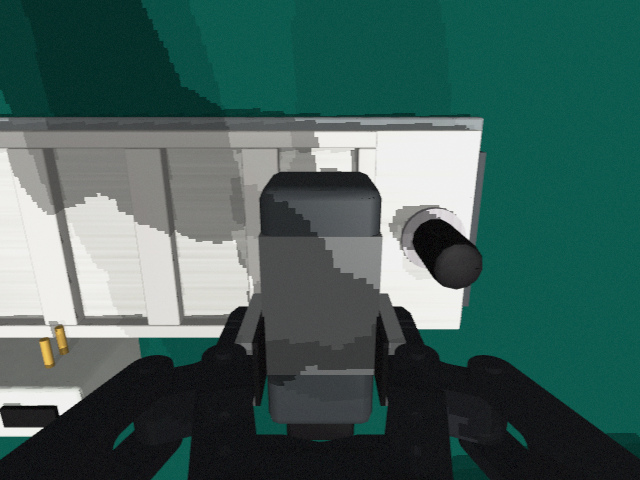

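The pack is centred over nest 1: the pocket's near corners at (280,149) and (358,149) match the prediction of (279,148) and (360,149). Lowering it.

Call:
move_arm:
  rows: "-0.003 -0.005 0.06 0 0 0 0.5;-0.003 -0.005 0.12 0 0 0 0.5;-0.003 -0.005 0.17 0 0 0 0.5;-0.003 -0.005 0.2 0 0 0 0.5;-0.003 -0.005 0.22 0 0 0 0.5;-0.003 -0.005 0.235 0 0 0 0.5;-0.003 -0.005 0.245 0 0 0 0.5;-0.003 -0.005 0.245 0 0 0 0.5;-0.003 -0.005 0.245 0 0 0 0.5"

```text
clock: 12.42
eef_pos: [665.4, 100.9, 62.5]
tool_rot: [3.141, 0.001, 3.058]
force: [-0.2, -0.1, -1.7]
width: 36.9
gripper_force: 61.6
```

```bash
python3 -c "
from h import *
s=read_state();print(s['eef_pos'],w2t(s['eef_pos']),s['width'],s['force'])"
```

```text
[665.40572486 100.87097706  62.54070553] [ 63.72159427 183.3851064 ] 36.857684931913006 [-0.24479946 -0.0914483  -1.67467377]
```

Call:
move_arm:
  rows: "0.006 0.002 0.006 0 0 0 0.5;0.006 0.002 0.012 0 0 0 0.5;0.006 0.002 0.016 0 0 0 0.5;0.006 0.002 0.018 0 0 0 0.5;0.006 0.002 0.018 0 0 0 0.5"

```text
clock: 12.83
eef_pos: [663.2, 101.8, 57.4]
tool_rot: [3.141, -0.0, 3.058]
force: [-2.6, -0.4, 4.5]
width: 36.6
gripper_force: 62.3
```

```bash
python3 -c "
from h import *
s=read_state();print(s['eef_pos'],w2t(s['eef_pos']),s['width'],s['force'])"
```

```text
[663.19433524 101.76115504  57.39929944] [ 61.44401744 184.08888525] 36.596080525950924 [-2.61560584 -0.39525168  4.54785033]
```

Call:
move_arm:
  rows: "0 0 0 0 0 0 0.1;0 0 0 0 0 0 -0.15;0 0 0 0 0 0 -0.15;0 0 0 0 0 0 -0.15;0 0 -0.1 0 0 0 -0.15;0 0 -0.24 0 0 0 -0.15;0 0 -0.38 0 0 0 -0.15;0 0 -0.48 0 0 0 -0.15;0 0 -0.48 0 0 0 -0.6;0 0 -0.48 0 0 0 -1"

```text
clock: 13.67
eef_pos: [664.8, 101.7, 203.2]
tool_rot: [3.14, 0.005, 3.058]
force: [-0.5, -1.3, -1.3]
width: 71.8
gripper_force: 0.0
```

```bash
python3 -c "
from h import *
s=read_state();print(s['eef_pos'],w2t(s['eef_pos']),s['width'],s['force'])
go(438,288,200,np.pi+.1)"
```

```text
[664.78341982 101.74251548 203.19356427] [ 63.02917687 184.20205249] 71.77374529288875 [-0.52553254 -1.28250793 -1.30776804]
row [0.805, 0.556, 0.007] [0.001, 0.003, -0.117] dist 7.0 rows; rot 1.5 rows
```

Call:
move_arm:
  rows: "0.805 0.556 0.007 0 0 -0.117 -1;0.805 0.556 0.007 0 0 -0.117 -1;0.805 0.556 0.007 0 0 -0.117 -1;0.805 0.556 0.007 0 0 -0.117 -1;0.805 0.556 0.007 0 0 -0.117 -1;0.805 0.556 0.007 0 0 -0.117 -1;0.805 0.556 0.007 0 0 -0.117 -1;0.805 0.556 0.007 0 0 -0.117 -1;0.805 0.556 0.007 0 0 -0.117 -1;0.805 0.556 0.007 0 0 -0.117 -1;0.805 0.556 0.007 0 0 -0.117 -1;0.805 0.556 0.007 0 0 -0.117 -1"

```text
clock: 14.67
eef_pos: [437.7, 286.3, 198.1]
tool_rot: [-3.141, -0.0, -3.044]
force: [0.3, -0.2, 1.4]
width: 85.5
gripper_force: 0.0
```

```bash
python3 pk.py p1.png
```

```text
[437.66127426 286.46059691 198.14506522] [-3.14083660e+00 -1.04585803e-05 -3.04419125e+00]
px [324. 227.] 5556 lab ctr [447.4 288.6] size [80.3 37.1] yaw 0.119 all ctr [447.2 288.6]
  allbox [[491.0, 272.8], [407.2, 266.0], [403.6, 302.8], [487.1, 312.8]] labbox [[409.3, 266.2], [405.7, 303.1], [485.4, 312.6], [489.3, 272.7]]
px [456. 227.] 3517 lab ctr [437.1 385.7] size [60.9 60.8] yaw 0.932 all ctr [437.1 385.7]
  allbox [[442.5, 343.0], [393.6, 379.1], [429.9, 428.0], [482.6, 392.6]] labbox [[442.5, 343.0], [393.6, 379.1], [429.9, 428.0], [482.6, 392.6]]
```

```bash
python3 - <<'E'
from h import *
i,c=cam('wrist'); g=cv2.GaussianBlur(i,(5,5),0).mean(2)
for x in np.arange(396,506,3):
    y=288.8+.1*(x-449); u,v=proj(c,(x,y,38)); print(int(x),int(g[int(v),int(u)]),end=' | ')
print();go(449,288.8,110,np.pi+.1);go(449,288.8,28,np.pi+.1)
E
```

```text
396 52 | 399 53 | 402 48 | 405 60 | 408 71 | 411 71 | 414 75 | 417 133 | 420 198 | 423 201 | 426 201 | 429 201 | 432 203 | 435 214 | 438 217 | 441 217 | 444 215 | 447 215 | 450 215 | 453 214 | 456 212 | 459 212 | 462 212 | 465 211 | 468 191 | 471 134 | 474 132 | 477 132 | 480 131 | 483 130 | 486 129 | 489 109 | 492 72 | 495 65 | 498 58 | 501 79 | 504 81 | 
row [-0.039, 0.004, 0.294] [-0.0, -0.0, -0.001] dist 2.1 rows; rot 0.0 rows
row [-0.039, 0.004, 0.567] [-0.0, -0.0, -0.001] dist 4.1 rows; rot 0.0 rows
```

Call:
move_arm:
  rows: "-0.046 0.004 0.15 0 0 0 -1;-0.046 0.004 0.3 0 0 0 -0.6;-0.046 0.004 0.3 0 0 0 -0.6;-0.046 0.004 0.38 0 0 0 -0.6;-0.046 0.004 0.47 0 0 0 -0.6;-0.046 0.004 0.54 0 0 0 -0.6;-0.046 0.004 0.567 0 0 0 -0.6;-0.046 0.004 0.567 0 0 0 -0.6;-0.046 0.004 0.567 0 0 0 0;-0.046 0.004 0.567 0 0 0 0.5;-0.046 0.004 0.567 0 0 0 0.5;-0.046 0.004 0.567 0 0 0 0.5"

```text
clock: 15.77
eef_pos: [451.2, 291.0, 30.2]
tool_rot: [3.14, 0.003, -3.041]
force: [-1.0, -0.4, 7.3]
width: 36.7
gripper_force: 62.2
```

Call:
move_arm:
  rows: "0 0 0 0 0 0 0.5;0 0 0 0 0 0 0.5;0 0 -0.12 0 0 0 0.5;0 0 -0.24 0 0 0 0.5;0 0 -0.36 0 0 0 0.5;0 0 -0.36 0 0 0 0.5;0 0 -0.36 0 0 0 0.5;0 0 -0.36 0 0 0 0.5"

```text
clock: 16.43
eef_pos: [449.4, 290.1, 136.3]
tool_rot: [-3.141, -0.001, -3.041]
force: [-1.1, 0.3, -3.5]
width: 36.9
gripper_force: 62.2
```

```bash
cat > heldp.py <<'E'
from h import *
import sys
s=read_state(); print(s['eef_pos'],w2t(s['eef_pos']),s['tool_rot'],s['force'],s['width'])
d=get_image('wrist');i=d['img'];save(sys.argv[1],i)
g=cv2.GaussianBlur(i,(3,3),0).mean(2)
T=np.array(d['T_tool_cam']); f=406.577;cx,cy=320,236.47
def ahead(v,dz=8.7):
    r=T[:3,:3]@np.array([0,-(v-cy)/f,-1.]); t=(-dz-T[2,3])/r[2]; return round(float(-(T[:3,3]+r*t)[0]),1)
for u in(285,320,355):
    col=g[150:440,u]; e=[(150+k,int(col[k+2]-col[k-2]),ahead(150+k)) for k in range(2,286) if abs(col[k+2]-col[k-2])>25]
    print(u,e)
for v in(220,300):
    row=g[v,230:410]; print(v,[(230+k,int(row[k+2]-row[k-2])) for k in range(2,176) if abs(row[k+2]-row[k-2])>25])
E
python3 heldp.py held2.png
```

```text
[449.39756807 290.1450575  136.28729688] [-167.23466695  354.09950746] [-3.14135610e+00 -7.82979638e-04 -3.04102398e+00] [-1.06014527  0.34170523 -3.54404332] 36.907917688324744
285 [(248, 39, -33.6), (249, 50, -33.3), (250, 48, -33.0), (251, 35, -32.6), (367, 58, 9.8), (368, 76, 10.2), (369, 76, 10.6), (370, 56, 11.0), (382, -25, 15.9), (383, -52, 16.4), (384, -63, 16.8), (385, -58, 17.2), (386, -37, 17.6), (432, -27, 37.5), (433, -46, 37.9), (434, -54, 38.4), (435, -51, 38.8)]
320 [(248, 39, -33.6), (249, 49, -33.3), (250, 47, -33.0), (251, 31, -32.6), (342, -25, -0.0), (356, 46, 5.5), (357, 71, 5.9), (358, 77, 6.2), (359, 64, 6.6), (360, 31, 7.0), (382, -29, 15.9), (383, -60, 16.4), (384, -73, 16.8), (385, -67, 17.2), (386, -44, 17.6), (430, -37, 36.6), (431, -46, 37.0), (432, -44, 37.5), (433, -34, 37.9)]
355 [(182, -36, -54.5), (183, -41, -54.2), (184, -35, -53.9), (208, 27, -46.5), (209, 29, -46.2), (210, 30, -45.9), (211, 30, -45.6), (212, 31, -45.2), (213, 28, -44.9), (248, 50, -33.6), (249, 66, -33.3), (250, 65, -33.0), (251, 48, -32.6), (256, -31, -31.0), (257, -74, -30.6), (258, -94, -30.3), (259, -90, -29.9), (260, -63, -29.6), (361, 62, 7.4), (362, 81, 7.8), (363, 80, 8.2), (364, 59, 8.6), (382, -27, 15.9), (383, -55, 16.4), (384, -67, 16.8), (385, -63, 17.2), (386, -42, 17.6), (430, 74, 36.6), (431, 116, 37.0), (432, 78, 37.5), (433, -41, 37.9), (434, -148, 38.4), (435, -188, 38.8)]
220 [(237, -29), (238, -34), (239, -31), (333, 47), (334, 70), (335, 75), (336, 59), (337, 31), (371, -29), (372, -29), (373, -29), (374, -31), (375, -34), (376, -37), (377, -35)]
300 [(249, 36), (250, 39), (251, 34), (390, -29), (391, -26)]
```

```bash
python3 -c "
from h import *
go(*t2w(57.3,120.3),136,np.pi-.083)"
```

```text
row [-0.595, -0.902, -0.002] [-0.001, -0.001, 0.117] dist 7.8 rows; rot 1.5 rows
```

Call:
move_arm:
  rows: "-0.06 -0.09 0 0 0 0.117 0.5;-0.12 -0.18 0 0 0 0.117 0.5;-0.18 -0.27 0 0 0 0.117 0.5;-0.24 -0.36 0 0 0 0.117 0.5;-0.3 -0.45 0 0 0 0.117 0.5;-0.36 -0.54 0 0 0 0.117 0.5;-0.42 -0.63 0 0 0 0.117 0.5;-0.48 -0.72 0 0 0 0.117 0.5;-0.54 -0.81 0 0 0 0.117 0.5;-0.595 -0.902 0 0 0 0.117 0.5;-0.595 -0.902 0 0 0 0.117 0.5;-0.595 -0.902 0 0 0 0.117 0.5"

```text
clock: 17.48
eef_pos: [654.3, 35.4, 133.7]
tool_rot: [-3.139, -0.003, 3.053]
force: [-0.7, 0.5, -3.4]
width: 36.8
gripper_force: 62.1
```

Call:
move_arm:
  rows: "0 0 0 0 0 0 0.5;0 0 0 0 0 0 0.5;0 0 0.06 0 0 0 0.5;0 0 0.12 0 0 0 0.5;0 0 0.12 0 0 0 0.5;0 0 0.12 0 0 0 0.5;0 0 0.12 0 0 0 0.5"

```text
clock: 18.07
eef_pos: [655.0, 40.1, 101.0]
tool_rot: [3.141, 0.0, 3.059]
force: [0.0, 0.4, -2.8]
width: 37.3
gripper_force: 61.9
```

```bash
python3 heldp.py over2.png | cut -c1-400; python3 -c "
from h import *
go(*t2w(57.3,120.3),64,np.pi-.083)"
```

```text
[654.9623952   40.06947222 100.964906  ] [ 58.35494866 121.92711066] [3.14121597e+00 4.20772597e-04 3.05946608e+00] [ 0.04740099  0.41842043 -2.75997303] 37.26023544224417
285 [(156, -30, -61.9), (157, -34, -61.6), (158, -27, -61.3), (163, 26, -59.8), (181, -57, -54.5), (182, -94, -54.2), (183, -105, -53.9), (184, -90, -53.6), (185, -50, -53.3), (248, 26, -33.4), (249, 32, -33.0), (250, 28, -32.7), (379, 37, 15.0), (380, 48, 15.4), (381, 46, 15.8), (384, -40, 17.0), (385, -40, 17.4), (386, -30, 17.9), (433, -30, 38.2), (434, -35, 38.6), (435, -33, 39.1)]
320 [(152, -67, -63.0), (156, -32, -61.9), (157, -34, -61.6), (181, -56, -54.5), (182, -92, -54.2), (183, -102, -53.9), (184, -89, -53.6), (185, -50, -53.3), (230, -30, -39.3), (231, -41, -38.9), (232, -42, -38.6), (233, -32, -38.3), (248, 26, -33.4), (249, 31, -33.0), (250, 29, -32.7), (363, 33, 8.5), (364, 43, 8.9), (365, 42, 9.3), (366, 31, 9.7), (383, -38, 16.6), (384, -46, 17.0), (385, -43, 1
355 [(156, -47, -61.9), (157, -45, -61.6), (158, -34, -61.3), (163, 26, -59.8), (164, 29, -59.6), (180, -30, -54.8), (181, -101, -54.5), (
[... 232 characters left out ...]
37, 10.1), (368, 49, 10.5), (3
220 [(258, -39), (259, -73), (260, -85), (261, -75), (262, -44), (306, 35), (307, 40), (308, 32), (377, 41), (378, 119), (379, 169), (380, 171), (381, 124), (382, 52), (390, -38), (391, -75), (392, -90), (393, -83), (394, -53), (401, -46), (402, -74), (403, -91), (404, -83), (405, -57)]
300 [(234, -35), (237, 33), (238, 46), (239, 38), (244, -40), (245, -75), (246, -89), (247, -87), (248, -77), (249, -65), (250, -59), (251, -53), (252, -31), (387, 32), (388, 82), (389, 96), (390, 69), (391, 27), (393, -26), (397, -35), (398, -59), (399, -83), (400, -98), (401, -93), (402, -70), (403, -31)]
row [0.005, -0.005, 0.125] [0.0, 0.001, 0.0] dist 0.9 rows; rot 0.0 rows
```

Call:
move_arm:
  rows: "0.005 -0.005 0.02 0 0 0 0.5;0.005 -0.005 0.05 0 0 0 0.5;0.005 -0.005 0.08 0 0 0 0.5;0.005 -0.005 0.105 0 0 0 0.5;0.005 -0.005 0.12 0 0 0 0.5;0.005 -0.005 0.12 0 0 0 0.5;0.005 -0.005 0.12 0 0 0 0.5"

```text
clock: 18.7
eef_pos: [653.0, 37.7, 63.8]
tool_rot: [-3.141, -0.001, 3.058]
force: [0.1, 0.2, -1.8]
width: 36.9
gripper_force: 62.0
```

```bash
python3 -c "
from h import *
s=read_state();print(s['eef_pos'],w2t(s['eef_pos']),s['width'],s['force'])"
```

```text
[652.95620436  37.73814564  63.77413497] [ 56.54894219 119.43748701] 36.85483537021397 [ 0.13576207  0.17957224 -1.75785644]
```

Call:
move_arm:
  rows: "-0.002 0.002 0.008 0 0 0 0.5;-0.002 0.002 0.014 0 0 0 0.5;-0.002 0.002 0.02 0 0 0 0.5;-0.002 0.002 0.022 0 0 0 0.5;-0.002 0.002 0.022 0 0 0 0.5"

```text
clock: 19.12
eef_pos: [654.2, 38.4, 58.3]
tool_rot: [3.141, 0.001, 3.058]
force: [-0.4, 0.8, 1.1]
width: 36.7
gripper_force: 62.5
```

```bash
python3 -c "
from h import *
s=read_state();print(s['eef_pos'],w2t(s['eef_pos']),s['width'],s['force'])"
```

```text
[654.16967066  38.43818551  58.34200875] [ 57.70019448 120.23571907] 36.66345273937877 [-0.42602754  0.82560798  1.13697145]
```

Call:
move_arm:
  rows: "0 0 0 0 0 0 0.1;0 0 0 0 0 0 -0.1;0 0 0 0 0 0 -0.1;0 0 0 0 0 0 -0.1;0 0 -0.1 0 0 0 -0.1;0 0 -0.24 0 0 0 -0.1;0 0 -0.38 0 0 0 -0.1;0 0 -0.48 0 0 0 -0.1;0 0 -0.48 0 0 0 -0.6;0 0 -0.48 0 0 0 -1"

```text
clock: 19.95
eef_pos: [655.3, 38.4, 204.4]
tool_rot: [3.141, 0.005, 3.058]
force: [-0.9, 0.2, -0.9]
width: 69.5
gripper_force: 0.0
```

```bash
python3 -c "
from h import *
s=read_state();print(s['eef_pos'],w2t(s['eef_pos']),s['width'],s['force'])
go(420,-50,200,np.pi-.23)"
```

```text
[655.33219994  38.35134597 204.41225138] [ 58.86592114 120.24555766] 69.5086072278146 [-0.9298328   0.16230159 -0.87967046]
row [0.757, -0.359, 0.011] [0.001, 0.003, 0.093] dist 6.0 rows; rot 1.2 rows
```

Call:
move_arm:
  rows: "0.757 -0.359 0.011 0 0 0.093 -1;0.757 -0.359 0.011 0 0 0.093 -1;0.757 -0.359 0.011 0 0 0.093 -1;0.757 -0.359 0.011 0 0 0.093 -1;0.757 -0.359 0.011 0 0 0.093 -1;0.757 -0.359 0.011 0 0 0.093 -1;0.757 -0.359 0.011 0 0 0.093 -1;0.757 -0.359 0.011 0 0 0.093 -1;0.757 -0.359 0.011 0 0 0.093 -1;0.757 -0.359 0.011 0 0 0.093 -1;0.757 -0.359 0.011 0 0 0.093 -1"

```text
clock: 20.87
eef_pos: [420.0, -49.6, 198.2]
tool_rot: [3.141, 0.001, 2.913]
force: [0.4, -0.6, 0.4]
width: 85.2
gripper_force: 0.0
```

```bash
python3 pk.py p3.png; python3 - <<'E'
from h import *
i,c=cam('wrist'); g=cv2.GaussianBlur(i,(5,5),0).mean(2)
for x in np.arange(366,486,3):
    y=-50-.23*(x-421); u,v=proj(c,(x,y,38)); print(int(x),int(g[int(v),int(u)]),end=' | ')
E
```

```text
[419.74620546 -49.62022753 198.19071509] [3.14148148e+00 2.95784751e-04 2.91338204e+00]
px [318. 221.] 5143 lab ctr [419.6 -52.9] size [77.3 36.8] yaw -0.211 all ctr [420.6 -53.5]
  allbox [[375.0, -62.0], [383.4, -25.6], [466.5, -43.4], [457.3, -83.0]] labbox [[377.8, -62.0], [386.2, -26.1], [461.7, -42.4], [452.7, -81.0]]
px [337. 385.] 5645 lab ctr [560.  -83.6] size [173.1  32.8] yaw 1.343 all ctr [557.2 -83. ]
  allbox [[555.8, -174.0], [519.0, -162.5], [558.0, 5.3], [596.1, -0.6]] labbox [[555.8, -174.0], [524.5, -164.2], [563.7, 4.4], [596.1, -0.6]]
366 84 | 369 84 | 372 74 | 375 51 | 378 48 | 381 78 | 384 57 | 387 62 | 390 58 | 393 61 | 396 91 | 399 91 | 402 92 | 405 91 | 408 91 | 411 127 | 414 171 | 417 186 | 420 186 | 423 186 | 426 185 | 429 185 | 432 184 | 435 184 | 438 183 | 441 182 | 444 122 | 447 114 | 450 114 | 453 113 | 456 112 | 459 112 | 462 103 | 465 71 | 468 64 | 471 56 | 474 72 | 477 80 | 480 80 | 483 81 |
```

```bash
python3 -c "
from h import *
go(428,-55.2,29,np.pi-.231)"
```

```text
row [-0.032, -0.011, 0.564] [0.0, 0.0, 0.002] dist 4.1 rows; rot 0.0 rows
```

Call:
move_arm:
  rows: "-0.032 -0.011 0.15 0 0 0 -1;-0.032 -0.011 0.3 0 0 0 -0.6;-0.032 -0.011 0.3 0 0 0 -0.6;-0.032 -0.011 0.38 0 0 0 -0.6;-0.032 -0.011 0.47 0 0 0 -0.6;-0.032 -0.011 0.54 0 0 0 -0.6;-0.032 -0.011 0.565 0 0 0 -0.6;-0.032 -0.011 0.565 0 0 0 -0.6;-0.032 -0.011 0.565 0 0 0 0;-0.032 -0.011 0.565 0 0 0 0.5;-0.032 -0.011 0.565 0 0 0 0.5;-0.032 -0.011 0.565 0 0 0 0.5"

```text
clock: 21.97
eef_pos: [427.9, -54.6, 29.5]
tool_rot: [3.14, 0.0, 2.913]
force: [0.2, 0.6, -2.3]
width: 36.8
gripper_force: 60.9
```

Call:
move_arm:
  rows: "0 0 0 0 0 0 0.5;0 0 0 0 0 0 0.5;0 0 -0.12 0 0 0 0.5;0 0 -0.24 0 0 0 0.5;0 0 -0.36 0 0 0 0.5;0 0 -0.36 0 0 0 0.5;0 0 -0.36 0 0 0 0.5;0 0 -0.36 0 0 0 0.5"

```text
clock: 22.63
eef_pos: [426.9, -54.7, 136.8]
tool_rot: [3.14, -0.001, 2.913]
force: [1.0, -0.3, -2.3]
width: 36.9
gripper_force: 61.7
```

```bash
python3 heldp.py held3.png
```

```text
[426.8605651  -54.70138695 136.84742569] [-161.10468267    8.57178058] [ 3.14037927e+00 -5.73826309e-04  2.91300569e+00] [ 0.97717401 -0.26045754 -2.28584024] 36.8755815336771
285 [(192, 26, -51.0), (193, 28, -50.7), (194, 28, -50.4), (195, 25, -50.1), (240, 42, -35.8), (241, 48, -35.5), (242, 41, -35.2), (378, -35, 14.7), (379, -40, 15.1), (380, -35, 15.5), (390, 39, 19.7), (391, 49, 20.1), (392, 47, 20.5), (393, 31, 21.0), (426, 65, 35.2), (427, 101, 35.7), (428, 89, 36.1), (429, 25, 36.6), (430, -46, 37.0), (431, -80, 37.5), (432, -90, 37.9), (433, -91, 38.4), (434, -87, 38.8), (435, -84, 39.3)]
320 [(203, 25, -47.6), (239, 36, -36.2), (240, 63, -35.8), (241, 71, -35.5), (242, 62, -35.2), (243, 36, -34.9), (260, -55, -29.2), (261, -77, -28.8), (262, -80, -28.5), (263, -62, -28.2), (264, -25, -27.8), (373, 33, 12.7), (374, 45, 13.1), (375, 56, 13.5), (376, 45, 13.9), (378, -37, 14.7), (379, -62, 15.1), (380, -62, 15.5), (381, -36, 16.0), (426, -42, 35.2), (427, -49, 35.7), (428, -43, 36.1), (429, -30, 36.6)]
355 [(175, -30, -56.1), (176, -32, -55.8), (177, -25, -55.5), (193, 28, -50.7), (194, 28, -50.4), (195, 25, -50.1), (201, 25, -48.2), (202, 25, -47.9), (240, 49, -35.8), (241, 64, -35.5), (242, 63, -35.2), (243, 45, -34.9), (283, -26, -21.3), (284, -63, -20.9), (285, -81, -20.6), (286, -78, -20.2), (287, -56, -19.9), (375, 55, 13.5), (376, 65, 13.9), (377, 39, 14.3), (379, -48, 15.1), (380, -57, 15.5), (381, -32, 16.0), (433, -53, 38.4), (434, -79, 38.8), (435, -87, 39.3)]
220 [(283, 43), (284, 49), (285, 43), (372, -25), (373, -27), (374, -26), (375, -25), (376, -26), (377, -30), (378, -33), (379, -25)]
300 [(248, 26), (249, 39), (250, 40), (251, 31), (375, 45), (376, 58), (377, 45), (379, -51), (380, -68), (381, -57), (382, -29), (389, -33), (390, -41), (391, -37)]
```

```bash
python3 -c "
from h import *
go(*t2w(59.3,56.3),136,np.pi-.083)"
```

```text
row [-0.705, 0.265, 0.0] [0.001, -0.001, -0.093] dist 5.4 rows; rot 1.2 rows
```

Call:
move_arm:
  rows: "-0.1 0.035 0 0 0 -0.093 0.5;-0.2 0.075 0 0 0 -0.093 0.5;-0.3 0.115 0 0 0 -0.093 0.5;-0.4 0.15 0 0 0 -0.093 0.5;-0.5 0.19 0 0 0 -0.093 0.5;-0.6 0.225 0 0 0 -0.093 0.5;-0.705 0.265 0 0 0 -0.093 0.5;-0.705 0.265 0 0 0 -0.093 0.5;-0.705 0.265 0 0 0 -0.093 0.5;-0.705 0.265 0.06 0 0 -0.093 0.5;-0.705 0.265 0.12 0 0 -0.093 0.5;-0.705 0.265 0.12 0 0 -0.093 0.5"

```text
clock: 23.68
eef_pos: [646.7, -25.8, 96.2]
tool_rot: [3.14, -0.01, 3.056]
force: [-1.3, -0.6, -2.1]
width: 36.9
gripper_force: 61.5
```

Call:
move_arm:
  rows: "0 0 0 0 0 0 0.5;0 0 0 0 0 0 0.5;0 0 0 0 0 0 0.5"

```text
clock: 23.93
eef_pos: [651.5, -26.7, 101.9]
tool_rot: [3.142, 0.001, 3.058]
force: [-0.7, -0.5, -2.3]
width: 36.7
gripper_force: 61.5
```

```bash
python3 heldp.py over3.png | grep -E '^(\[|320)'; python3 -c "
from h import *
go(*t2w(59.3,56.3),64,np.pi-.083)"
```

```text
[651.47187957 -26.66688286 101.89521943] [60.40920904 55.13111675] [3.14157000e+00 1.10130958e-03 3.05759362e+00] [-0.69127483 -0.46047802 -2.33116749] 36.688704253633084
320 [(152, -36, -63.0), (153, -38, -62.7), (154, -28, -62.5), (157, 25, -61.6), (158, 30, -61.3), (159, 30, -61.0), (173, -29, -56.9), (174, -87, -56.6), (175, -116, -56.3), (176, -115, -56.0), (177, -87, -55.7), (178, -29, -55.4), (234, -32, -38.0), (235, -43, -37.6), (236, -44, -37.3), (237, -33, -37.0), (240, 30, -36.0), (241, 35, -35.7), (242, 30, -35.4), (367, 40, 10.1), (368, 52, 10.5), (369, 52, 10.9), (370, 38, 11.3), (377, -32, 14.1), (378, -47, 14.6), (379, -49, 15.0), (380, -38, 15.4), (426, -30, 35.1), (427, -33, 35.5), (428, -28, 35.9)]
row [0.004, 0.003, 0.127] [0.0, 0.001, -0.0] dist 0.9 rows; rot 0.0 rows
```

Call:
move_arm:
  rows: "0.004 0.003 0.02 0 0 0 0.5;0.004 0.003 0.05 0 0 0 0.5;0.004 0.003 0.08 0 0 0 0.5;0.004 0.003 0.105 0 0 0 0.5;0.004 0.003 0.124 0 0 0 0.5;0.004 0.003 0.124 0 0 0 0.5;0.004 0.003 0.124 0 0 0 0.5"

```text
clock: 24.57
eef_pos: [649.8, -25.3, 63.1]
tool_rot: [-3.141, -0.001, 3.058]
force: [0.0, -0.4, -1.7]
width: 36.4
gripper_force: 61.5
```

```bash
python3 -c "
from h import *
s=read_state();print(s['eef_pos'],w2t(s['eef_pos']),s['width'],s['force'])"
```

```text
[649.77822823 -25.28695308  63.118624  ] [58.60698542 56.36588437] 36.36796928221726 [ 0.02091526 -0.41727281 -1.68691883]
```

Call:
move_arm:
  rows: "-0.001 0 0.008 0 0 0 0.5;-0.001 0 0.014 0 0 0 0.5;-0.001 0 0.019 0 0 0 0.5;-0.001 0 0.019 0 0 0 0.5;-0.001 0 0.019 0 0 0 0.5"

```text
clock: 24.98
eef_pos: [650.4, -25.2, 58.1]
tool_rot: [3.142, 0.0, 3.058]
force: [0.2, 0.4, -1.4]
width: 37.1
gripper_force: 61.5
```

Call:
move_arm:
  rows: "0 0 0 0 0 0 0.1;0 0 0 0 0 0 -0.1;0 0 0 0 0 0 -0.1;0 0 0 0 0 0 -0.1;0 0 -0.1 0 0 0 -0.1;0 0 -0.24 0 0 0 -0.1;0 0 -0.38 0 0 0 -0.1;0 0 -0.48 0 0 0 -0.1;0.2 0.15 -0.48 0 0 0 -0.6;0.35 0.25 -0.48 0 0 0 -1;0.35 0.25 -0.48 0 0 0 -1;0.35 0.25 -0.48 0 0 0 -1"

```text
clock: 25.98
eef_pos: [545.4, 64.7, 201.1]
tool_rot: [3.136, -0.009, 3.064]
force: [-0.8, 0.1, -1.3]
width: 85.3
gripper_force: 0.0
```

Call:
move_arm:
  rows: "0 0 0 0 0 0 -1;0 0 0 0 0 0 -1;0 0 0 0 0 0 -1"

```text
clock: 26.23
eef_pos: [553.4, 57.0, 202.6]
tool_rot: [-3.141, 0.002, 3.057]
force: [0.3, -0.8, 0.1]
width: 85.5
gripper_force: 0.0
```

```bash
python3 - <<'E'
from h import *
i,c=cam('wrist'); s=read_state();print(s['eef_pos'],s['tool_rot'])
t,ct=cam('top'); t=cv2.resize(t[130:300,140:360],None,fx=2.2,fy=2.2)
pad=np.zeros((i.shape[0],max(0,0),3),'uint8')
a=i[80:480]; a=cv2.resize(a,(480,300)); b=t[:, :480]
o=np.zeros((300+b.shape[0]*480//b.shape[1],480,3),'uint8'); o[:300]=a; bb=cv2.resize(b,(480,o.shape[0]-300)); o[300:]=bb
save('chk.png',o[:600]); print(o.shape)
E
```

```text
[553.33128587  56.77479644 202.42189196] [-3.14061314e+00  1.74062007e-03  3.05659028e+00]
(674, 480, 3)
```

View pics/chk.png

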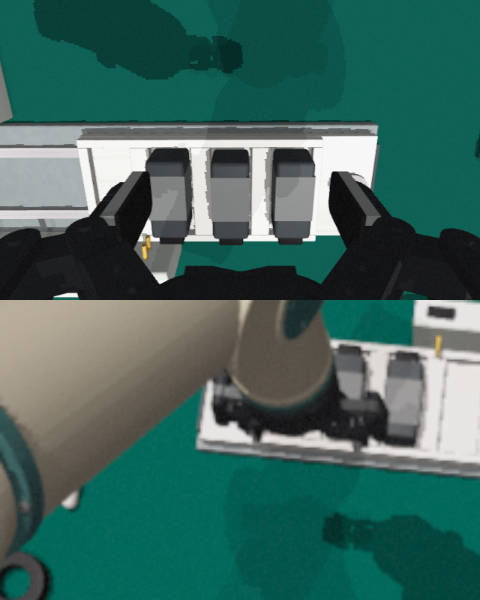

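Both views show all three packs lying straight in nests 1–3, terminals toward the head, with nest 4 empty. No grey pack is left on the bench. Now pushing the tray home.

```bash
python3 -c "
from h import *
go(*t2w(60,302),150,np.pi-.083);go(*t2w(60,302),60,np.pi-.083)"
```

```text
row [-0.347, 0.574, 0.174] [-0.001, 0.001, -0.001] dist 5.0 rows; rot 0.0 rows
row [-0.346, 0.574, 0.474] [-0.001, 0.001, -0.001] dist 5.9 rows; rot 0.0 rows
```

Call:
move_arm:
  rows: "-0.347 0.574 0 0 0 0 0;-0.347 0.574 0 0 0 0 1;-0.347 0.574 0 0 0 0 1;-0.347 0.574 0 0 0 0 1;-0.347 0.574 0 0 0 0 1;-0.347 0.574 0.1 0 0 0 1;-0.347 0.574 0.174 0 0 0 1;-0.347 0.574 0.28 0 0 0 1;-0.347 0.574 0.38 0 0 0 1;-0.347 0.574 0.474 0 0 0 1;-0.347 0.574 0.474 0 0 0 1;-0.347 0.574 0.474 0 0 0 1"

```text
clock: 27.33
eef_pos: [669.7, 219.8, 58.3]
tool_rot: [-3.14, -0.003, 3.057]
force: [-0.2, 0.4, 1.0]
width: 0.1
gripper_force: 0.0
```

Call:
move_arm:
  rows: "0 0 0 0 0 0 1;0 0 0 0 0 0 1;0 -0.02 0 0 0 0 1;0 -0.04 0 0 0 0 1;0 -0.06 0 0 0 0 1;0 -0.08 0 0 0 0 1;0 -0.1 0 0 0 0 1;0 -0.12 0 0 0 0 1;0 -0.14 0 0 0 0 1;0 -0.14 0 0 0 0 1"

```text
clock: 28.17
eef_pos: [666.6, 176.8, 60.2]
tool_rot: [-3.14, 0.0, 3.056]
force: [0.4, -0.4, -0.3]
width: 0.0
gripper_force: 0.0
```

```bash
python3 -c "
from h import *
s=read_state();print(s['eef_pos'],w2t(s['eef_pos']),s['tool_rot'],s['width'],s['force'])
go(*t2w(60,160),60,np.pi-.083)"
```

```text
[666.61629515 176.77667213  60.15339452] [ 58.63505561 259.12985637] [-3.13975614e+00  2.36031323e-04  3.05628210e+00] 0.040948764122358865 [ 0.37633623 -0.35474061 -0.34271402]
row [-0.005, -0.33, 0.001] [-0.001, 0.0, -0.001] dist 2.4 rows; rot 0.0 rows
```

Call:
move_arm:
  rows: "-0.004 -0.02 0 0 0 0 1;-0.004 -0.05 0 0 0 0 1;-0.004 -0.08 0 0 0 0 1;-0.004 -0.11 0 0 0 0 1;-0.004 -0.14 0 0 0 0 1;-0.004 -0.17 0 0 0 0 1;-0.004 -0.2 0 0 0 0 1;-0.004 -0.23 0 0 0 0 1;-0.004 -0.26 0 0 0 0 1;-0.004 -0.29 0 0 0 0 1;-0.004 -0.31 0 0 0 0 1;-0.004 -0.32 0 0 0 0 1"

```text
clock: 29.17
eef_pos: [659.9, 81.1, 60.1]
tool_rot: [-3.14, 0.001, 3.056]
force: [0.1, 2.1, -1.0]
width: -0.5
gripper_force: 1.0
```

```bash
cat > kn.py <<'E'
from meas import *
s=read_state();print(s['eef_pos'],w2t(s['eef_pos']),s['tool_rot'],s['width'],s['force'])
E
python3 kn.py
```

```text
[659.933414    81.14357994  60.06909475] [ 59.9036166  163.27194082] [-3.13997341e+00  6.70111911e-04  3.05639496e+00] -0.5037593140390907 [ 0.08929156  2.06534813 -1.04004732]
```

Force is about 2 N, so it is in contact. The target TCP y is about 121 or less.

Call:
move_arm:
  rows: "0 -0.02 0 0 0 0 1;0 -0.04 0 0 0 0 1;0 -0.06 0 0 0 0 1;0 -0.08 0 0 0 0 1;0 -0.1 0 0 0 0 1;0 -0.11 0 0 0 0 1;0 -0.12 0 0 0 0 1;0 -0.12 0 0 0 0 1"

```text
clock: 29.83
eef_pos: [657.0, 46.1, 60.1]
tool_rot: [-3.14, 0.001, 3.057]
force: [-0.3, 1.1, -0.7]
width: 0.1
gripper_force: 0.1
```

Call:
move_arm:
  rows: "0 -0.01 0 0 0 0 1;0 -0.02 0 0 0 0 1;0 -0.02 0 0 0 0 1;0 -0.02 0 0 0 0 1"

```text
clock: 30.17
eef_pos: [656.4, 41.0, 60.0]
tool_rot: [-3.141, 0.0, 3.058]
force: [0.1, 0.8, 0.2]
width: -0.1
gripper_force: 0.3
```

```bash
python3 kn.py
```

```text
[656.42917174  40.99457048  59.96924125] [ 59.73998075 122.97062697] [-3.14066998e+00  4.58866508e-04  3.05791667e+00] -0.13437300831525334 [0.09305212 0.78863367 0.16166862]
```

Call:
move_arm:
  rows: "0 -0.01 0 0 0 0 1;0 -0.02 0 0 0 0 1;0 -0.025 0 0 0 0 1;0 -0.025 0 0 0 0 1"

```text
clock: 30.5
eef_pos: [656.1, 38.2, 60.0]
tool_rot: [3.136, -0.0, 3.06]
force: [1.5, 8.3, 1.9]
width: -0.3
gripper_force: 4.2
```

Call:
move_arm:
  rows: "0 -0.01 0 0 0 0 1;0 -0.015 0 0 0 0 1;0 -0.015 0 0 0 0 1;0 -0.015 0 0 0 0 1"

```text
clock: 30.83
eef_pos: [656.1, 38.1, 60.0]
tool_rot: [3.13, -0.001, 3.063]
force: [1.1, 15.3, 4.2]
width: -0.0
gripper_force: 7.5
```

```bash
python3 kn.py
```

```text
[656.08061806  38.06441696  60.03795526] [ 59.63555058 120.02166382] [ 3.13037443e+00 -6.42703251e-04  3.06292767e+00] -0.004499129050492191 [ 1.12030362 15.29744487  4.18641145]
```

Call:
move_arm:
  rows: "0 0.03 0 0 0 0 1;0 0.07 0 0 0 0 1;0 0.07 0 0 0 0 1;0 0.07 -0.1 0 0 0 1;0 0.07 -0.24 0 0 0 1;0 0.07 -0.38 0 0 0 1;0 0.07 -0.38 0 0 0 1;0 0.07 -0.38 0 0 0 1"

```text
clock: 31.5
eef_pos: [658.6, 48.9, 176.8]
tool_rot: [-3.141, 0.006, 3.057]
force: [0.5, 0.5, -1.3]
width: 0.2
gripper_force: 0.0
```

```bash
python3 kn.py; python3 - <<'E'
from h import *
for k in((-141,-150),(-105,-186),(-69,-222),(-105,-272)): print(t2w(*k))
go(*t2w(-141,-150),120,np.pi-.083)
i,c=cam('wrist');g=cv2.GaussianBlur(i,(5,5),0).max(2)
x0,y0=[int(v) for v in proj(c,(668,171-158.5,78))]; print('knob expected px',x0,y0)
m=(g<75).astype('uint8'); m[330:,:]=0
n,l,st,ce=cv2.connectedComponentsWithStats(m)
for k in range(1,n):
    if 200<st[k,4]<9000: print(st[k],ce[k].round())
save('home.png',i)
E
```

```text
[658.62202186  48.92981707 176.82440353] [ 61.26741242 131.06035394] [-3.14068816  0.00550579  3.05707643] 0.15010418387038457 [ 0.48749229  0.45236282 -1.33496045]
[ 433.7496855  -214.39405391]
[ 466.64118421 -253.25469354]
[ 499.53268292 -292.11533317]
[ 459.511377   -338.95863656]
row [0.674, -0.938, 0.187] [-0.001, 0.004, -0.001] dist 8.4 rows; rot 0.0 rows
knob expected px 263 261
[   0  147  109  154 5784] [ 74. 213.]
[ 108  146   89  154 4838] [165. 203.]
[506 165  19  93 557] [515. 210.]
[   0  194   19   99 1045] [  6. 252.]
[ 238  201   47   55 1895] [261. 228.]
[309 292  20  38 555] [320. 311.]
[278 304  26  26 570] [291. 317.]
[337 304  26  26 557] [349. 317.]
```

Call:
move_arm:
  rows: "0.674 -0.938 0 0 0 0 1;0.674 -0.938 0 0 0 0 1;0.674 -0.938 0 0 0 0 1;0.674 -0.938 0 0 0 0 1;0.674 -0.938 0 0 0 0 1;0.674 -0.938 0 0 0 0 1;0.674 -0.938 0 0 0 0 1;0.674 -0.938 0 0 0 0 1;0.674 -0.938 0.187 0 0 0 1;0.674 -0.938 0.187 0 0 0 1;0.674 -0.938 0.187 0 0 0 1;0.674 -0.938 0.187 0 0 0 1"

```text
clock: 32.55
eef_pos: [430.6, -212.7, 116.5]
tool_rot: [3.141, -0.004, 3.057]
force: [0.4, -0.6, 0.2]
width: -0.2
gripper_force: 0.0
```

Call:
move_arm:
  rows: "0 0 0 0 0 0 1;0 0 0 0 0 0 1;0 0 0 0 0 0 1;0 0 0 0 0 0 1"

```text
clock: 32.88
eef_pos: [432.9, -212.5, 118.4]
tool_rot: [-3.141, 0.001, 3.06]
force: [0.1, -0.4, 0.4]
width: -0.2
gripper_force: 0.0
```

```bash
python3 kn.py; python3 - <<'E'
from meas import *
i,c=cam('wrist'); q=i.astype(int);g=q.mean(2)
print([tuple(np.round(proj(c,(*t2w(*k),40)))) for k in((-141,-150),(-105,-186),(-69,-222),(-105,-272))])
m=((q.max(2)-q.min(2)<25)&(g>95)&(g<200)).astype('uint8'); m=cv2.morphologyEx(m,cv2.MORPH_OPEN,np.ones((3,3)))
for ce,a,mm in blobs(m,500,9000): w=onz(c,*ce,40);print(ce.round(),a,w.round(1),w2t(w).round(1))
go(*t2w(-141,-150),60,np.pi-.083)
E
```

```text
[ 432.89094993 -212.51694118  118.3988898 ] [-142.01140089 -148.20054251] [-3.14125324e+00  1.22907265e-03  3.05969025e+00] -0.20536695387811846 [ 0.11018621 -0.38996141  0.43017431]
[(np.float64(319.0), np.float64(256.0)), (np.float64(256.0), np.float64(315.0)), (np.float64(198.0), np.float64(369.0)), (np.float64(105.0), np.float64(315.0))]
[206. 195.] 2770 [ 395.5 -270.3   40. ] [-174.4 -208.9]
[183. 250.] 1204 [ 424.4 -287.5   40. ] [-144.3 -223.6]
[246. 250.] 1182 [ 427.  -253.5   40. ] [-144.5 -189.5]
[312. 249.] 824 [ 429.3 -218.    40. ] [-145.2 -153.9]
[307. 317.] 871 [ 470.  -224.4   40. ] [-104. -157.]
[332. 319.] 791 [ 472.3 -209.9   40. ] [-102.9 -142.4]
[193. 314.] 862 [ 462.7 -289.    40. ] [-106. -222.]
[251. 313.] 1552 [ 465.3 -255.7   40. ] [-106.2 -188.6]
[600. 414.] 746 [551.3 -49.6  40. ] [-37.5  23.9]
[606. 434.] 1709 [567.5 -43.6  40. ] [-21.9  31.3]
row [-0.004, -0.006, 0.194] [-0.0, 0.001, 0.001] dist 1.4 rows; rot 0.0 rows
```

Call:
move_arm:
  rows: "0.002 -0.011 0.1 0 0 0 1;0.002 -0.011 0.19 0 0 0 1;0.002 -0.011 0.19 0 0 0 1;0.002 -0.011 0.19 0 0 0 1;0.002 -0.011 0.19 0 0 0 1"

```text
clock: 33.35
eef_pos: [431.6, -216.5, 61.7]
tool_rot: [-3.141, 0.001, 3.058]
force: [-0.2, -0.6, 0.0]
width: 0.2
gripper_force: 0.0
```

```bash
python3 kn.py
```

```text
[ 431.57013058 -216.54105984   61.7224846 ] [-142.99405479 -152.32031023] [-3.14106585e+00  7.60482723e-04  3.05807350e+00] 0.15905296177113162 [-0.21229567 -0.63366493  0.0177741 ]
```

Call:
move_arm:
  rows: "0 0 0.015 0 0 0 1;0 0 0.03 0 0 0 1;0 0 0.04 0 0 0 1;0 0 0.047 0 0 0 1;0 0 0.047 0 0 0 1;0 0 0.047 0 0 0 1"

```text
clock: 33.85
eef_pos: [432.3, -216.6, 48.7]
tool_rot: [3.141, 0.004, 3.058]
force: [-1.8, 1.7, 23.3]
width: -0.0
gripper_force: 11.3
```

Call:
move_arm:
  rows: "0 0 -0.03 0 0 0 1;0 0 -0.1 0 0 0 1;0 0 -0.1 0 0 0 1;-0.06 -0.06 -0.1 0 0 0 1;-0.122 -0.117 -0.1 0 0 0 1;-0.122 -0.117 -0.1 0 0 0 1;-0.122 -0.117 -0.1 0 0 0 1;-0.122 -0.117 -0.07 0 0 0 1;-0.122 -0.117 -0.05 0 0 0 1;-0.122 -0.117 -0.05 0 0 0 1;-0.122 -0.117 -0.05 0 0 0 1"

```text
clock: 34.77
eef_pos: [463.9, -253.3, 60.9]
tool_rot: [3.14, -0.002, 3.058]
force: [0.5, -0.5, 0.3]
width: 0.1
gripper_force: 0.0
```

```bash
python3 kn.py
```

```text
[ 463.86523572 -253.28432377   60.88120554] [-107.76393574 -186.2596675 ] [ 3.14023835e+00 -1.91874534e-03  3.05815257e+00] 0.10202048256779417 [ 0.49152837 -0.54224419  0.34594947]
```

Call:
move_arm:
  rows: "-0.003 -0.002 0.015 0 0 0 1;-0.003 -0.002 0.028 0 0 0 1;-0.003 -0.002 0.038 0 0 0 1;-0.003 -0.002 0.042 0 0 0 1;-0.003 -0.002 0.042 0 0 0 1;-0.003 -0.002 0.042 0 0 0 1"

```text
clock: 35.27
eef_pos: [465.9, -255.0, 49.4]
tool_rot: [3.142, 0.001, 3.058]
force: [-0.3, 0.4, 5.0]
width: -0.0
gripper_force: 2.3
```

```bash
python3 kn.py
```

```text
[ 465.91173237 -254.95798953   49.38328616] [-105.58572938 -187.75790736] [3.14158030e+00 7.05416001e-04 3.05819081e+00] -0.039422370342806504 [-0.31035827  0.35872378  5.0319516 ]
```

Force is 5 N, so it is nearly at the bottom. I'll press a touch further.

Call:
move_arm:
  rows: "0 0 0.004 0 0 0 1;0 0 0.004 0 0 0 1;0 0 0.004 0 0 0 1"

```text
clock: 35.52
eef_pos: [465.9, -255.0, 49.0]
tool_rot: [3.141, 0.001, 3.058]
force: [-0.5, 0.9, 13.3]
width: -0.1
gripper_force: 6.2
```

Call:
move_arm:
  rows: "0 0 -0.03 0 0 0 1;0 0 -0.1 0 0 0 1;0 0 -0.1 0 0 0 1;-0.06 -0.06 -0.1 0 0 0 1;-0.12 -0.117 -0.1 0 0 0 1;-0.12 -0.117 -0.1 0 0 0 1;-0.12 -0.117 -0.1 0 0 0 1;-0.12 -0.117 -0.07 0 0 0 1;-0.12 -0.117 -0.05 0 0 0 1;-0.12 -0.117 -0.05 0 0 0 1;-0.12 -0.117 -0.05 0 0 0 1"

```text
clock: 36.43
eef_pos: [497.7, -291.8, 62.0]
tool_rot: [3.14, -0.002, 3.058]
force: [0.1, -1.0, 1.3]
width: 0.2
gripper_force: 0.0
```

```bash
python3 kn.py
```

```text
[ 497.70021007 -291.83330521   62.01621571] [ -70.84954597 -221.8708636 ] [ 3.14018941e+00 -1.92519371e-03  3.05822263e+00] 0.22784391081759395 [ 0.07678513 -1.04346299  1.3055374 ]
```

Call:
move_arm:
  rows: "0 -0.002 0.015 0 0 0 1;0 -0.002 0.03 0 0 0 1;0 -0.002 0.04 0 0 0 1;0 -0.002 0.047 0 0 0 1;0 -0.002 0.047 0 0 0 1;0 -0.002 0.047 0 0 0 1;0 -0.002 0.047 0 0 0 1"

```text
clock: 37.02
eef_pos: [498.7, -293.6, 49.2]
tool_rot: [-3.142, 0.001, 3.058]
force: [-0.3, 0.5, 4.8]
width: -0.3
gripper_force: 2.4
```

```bash
python3 kn.py
```

```text
[ 498.69452004 -293.57925881   49.16860355] [ -69.71391112 -223.52837371] [-3.14152413e+00  5.88784237e-04  3.05812342e+00] -0.29511117097692274 [-0.32468572  0.5252098   4.80747177]
```

Call:
move_arm:
  rows: "0 0 0.005 0 0 0 1;0 0 0.005 0 0 0 1;0 0 0.005 0 0 0 1"

```text
clock: 37.27
eef_pos: [498.7, -293.6, 48.9]
tool_rot: [3.141, 0.001, 3.058]
force: [-2.6, 2.7, 17.1]
width: 0.1
gripper_force: 8.2
```

Call:
move_arm:
  rows: "0 0 -0.03 0 0 0 1;0 0 -0.1 0 0 0 1;0 0 -0.1 0 0 0 1;0.06 -0.08 -0.1 0 0 0 1;0.12 -0.167 -0.1 0 0 0 1;0.12 -0.167 -0.1 0 0 0 1;0.12 -0.167 -0.1 0 0 0 1;0.12 -0.167 -0.07 0 0 0 1;0.12 -0.167 -0.05 0 0 0 1;0.12 -0.167 -0.05 0 0 0 1;0.12 -0.167 -0.05 0 0 0 1"

```text
clock: 38.18
eef_pos: [458.7, -339.0, 61.2]
tool_rot: [3.14, -0.001, 3.06]
force: [0.2, 0.6, -0.7]
width: -0.2
gripper_force: 0.0
```

```bash
python3 kn.py
```

```text
[ 458.72344168 -338.99928853   61.23754543] [-105.78185259 -272.10583559] [ 3.14017919e+00 -1.37162673e-03  3.05989119e+00] -0.22589386008905638 [ 0.15791842  0.55310779 -0.69704371]
```

Call:
move_arm:
  rows: "0 0 0.015 0 0 0 1;0 0 0.03 0 0 0 1;0 0 0.04 0 0 0 1;0 0 0.048 0 0 0 1;0 0 0.048 0 0 0 1;0 0 0.048 0 0 0 1;0 0 0.048 0 0 0 1;0 0 0.048 0 0 0 1;0 0 0.048 0 0 0 1;0 0 0.048 0 0 0 1;0 0 0.048 0 0 0 1;0 0 0.048 0 0 0 1"

```text
clock: 39.18
eef_pos: [459.1, -340.3, 49.1]
tool_rot: [3.141, 0.002, 3.058]
force: [-0.4, 1.3, 10.5]
width: 0.0
gripper_force: 5.7
```

Call:
move_arm:
  rows: "0 0 0.002 0 0 0 1;0 0 0.002 0 0 0 1;0 0 0.002 0 0 0 1;0 0 0.002 0 0 0 1;0 0 0.002 0 0 0 1;0 0 0.002 0 0 0 1;0 0 0.002 0 0 0 1;0 0 0.002 0 0 0 1;0 0 0.002 0 0 0 1;0 0 0.002 0 0 0 1;0 0 0.002 0 0 0 1;0 0 0.002 0 0 0 1"

```text
clock: 40.18
eef_pos: [459.1, -340.3, 49.0]
tool_rot: [3.141, 0.002, 3.058]
force: [-0.8, 2.5, 16.8]
width: 0.0
gripper_force: 8.0
```

Call:
move_arm:
  rows: "0 0 0 0 0 0 1;0 0 0 0 0 0 1;0 0 0 0 0 0 1;0 0 0 0 0 0 1;0 0 0 0 0 0 1;0 0 0 0 0 0 1;0 0 0 0 0 0 1;0 0 0 0 0 0 1"

```text
clock: 40.85
eef_pos: [459.1, -340.3, 49.0]
tool_rot: [3.141, 0.002, 3.058]
force: [-1.8, 3.1, 15.8]
width: 0.0
gripper_force: 8.0
```

Call:
move_arm:
  rows: "0 0 -0.05 0 0 0 1;0 0 -0.15 0 0 0 1;0 0 -0.3 0 0 0 1;0 0 -0.45 0 0 0 1;0.05 0 -0.6 0 0 0 1;0.05 0 -0.6 0 0 0 1;0.05 0 -0.6 0 0 0 1;0.05 0 -0.6 0 0 0 1;0.05 0 -0.6 0 0 0 1"

```text
clock: 41.6
eef_pos: [443.4, -338.0, 225.8]
tool_rot: [3.14, -0.002, 3.059]
force: [0.2, 0.0, -0.0]
width: 0.1
gripper_force: 0.0
```

```bash
python3 - <<'E'
from h import *
i,c=cam('top');save('end.png',cv2.resize(i[90:330,100:500],(800,480),interpolation=cv2.INTER_CUBIC))
E
```

```text
(no output)
```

View pics/end.png

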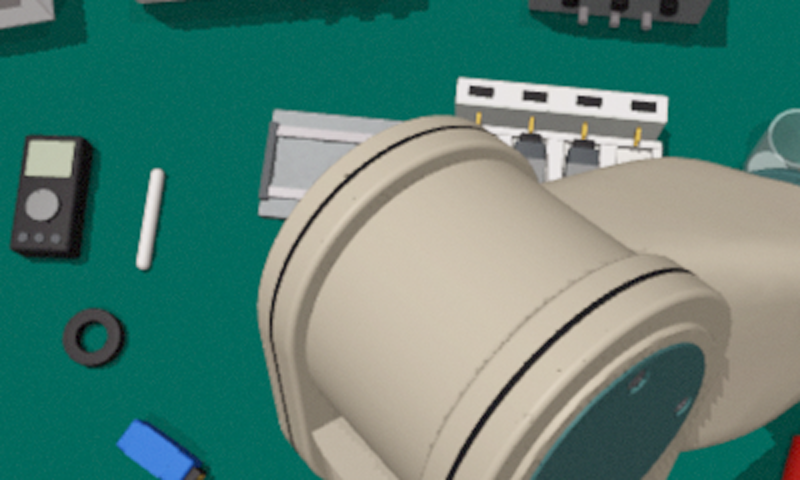

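The last view shows the tray home, with the packs in nests 2 and 3 under their contacts. The arm hides nest 1. The meter, pen, tape roll and blue decoy have not moved. Handing in.

```bash
python3 -c "
from cell import *
print(finish_job())"
```

```text
the job is handed in; nothing more can be done
None
```

Job handed in; its verdict was not shown. Three packs are in nests 1–3, terminals to the head, with the tray pushed to its home stop; I pressed 7, 5, 3 and then held start for about 2.3 s.

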